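# Load the shank-boring jig

## Robot

A 6-joint arm with a two-finger parallel gripper is mounted at the origin on the work surface. World frame = base frame: x ahead of the robot, y to its left, z up, the work surface at z = 0. Lengths are in m, angles in rad, forces in N, time in s.
With the tool pointing down it reaches from about 0.35 to 0.975 m from the base axis. Payload 4.9 kg.
Tool frame: the origin (TCP) lies on the centre line of the jaws, within the pads' length; the fingertips stand 22 mm ahead of it and the grasp point (between the pads) lies 3 mm ahead of it (manip.tcp_to_tips is the distance from the TCP to the fingertips, in m); z points along the fingers, x is the direction in which the jaws open and shut, and the axes are right-handed (so a half turn about z gives the same grasp; the last joint's range is limited). The gripper opens to 85 mm and grips with 20 to 120 N. Pads are 22 mm wide; open, the fingers measure 114 mm over their backs; the gripper's body (76 mm by 85 mm) begins 54 mm behind the grasp point. The pads swing forward as they close: fully open they stand 13 mm farther back than shut.
Start: joints at [1.08, 0.053, 1.613, -0, 1.476, -0.119], TCP at [0.227, 0.582, 0.219] pointing down, gripper open.
Joint ranges: [-3.01, 3.01], [-1.01, 2.22], [0.06, 2.58], [-1.02, 4.17], [0.09, 2.62], [-3.14, 3.14]. Speed limits (rad/s): [2.57, 2.57, 3.14, 3.14, 3.14, 3.14].

## Interface

Orientations are given as a unit quaternion [w, x, y, z].
In Python, from plant import manip gives the robot as it stands.
- The arm moves only by the shell command python3 -m pendant 'ROWS'. ROWS is a JSON object of lists of equal length, an entry for each row: "linear": the shift along the tool's x, y, z in cm, a list of three; "rotation": the turn, a rotation vector about the tool's x, y, z in degrees, a list of three; "grip": the closure, from 0 (fully open) to 1 (shut). A call has exactly 10 rows; each row is the pose to reach, as a shift and turn from the pose commanded when the call began, along the tool's axes at that moment; what a row does not reach only later rows make up. A row lasts 1/12 s, in which the tool goes at most 41.7 mm and 7.16 degrees, less where a joint would pass 70% of its speed; a pose out of reach is approached as far as the arm can. A call with a gripper value outside its range is refused whole. The fingers move at their own pace and stop on an object; the grip force is fixed at half the most. Time passes only in rows, so rows that repeat a pose let the fingers close, or fill a call up. It gives the time, the measured TCP pose, the force and the opening at its end, in the units of the state.
- manip.state(): the state, without advancing time (a new reading comes with each control period).
- manip.grab_frame(name): name is "side" or "top"; returns the picture (400x640x3 uint8, red, green, blue); there is no depth.
- manip.calibration(name): a dict with "fx", "fy", "cx", "cy" (pixels), "cam_to_world" (4x4, takes a point from camera to world coordinates). Camera axes: x right, y up, looking along -z (the intrinsics and any distortion apply to the point x, -y, -z); pixel columns grow to the right and rows downward; lengths in m; the calibration is good to about 2 mm. A picture is of the moment at which its call begins. calibration takes no time and is no camera call.
- manip.job_done(): hands the job in, once; it reports no verdict.
The state is a dict: "time": time; "joint_pos": joint angles; "joint_vel": joint speeds; "joint_efforts": joint torques, N m; "tool_pos": TCP position; "tool_rot": TCP orientation; "contact_force": force on the tool from outside, world axes, zero at the start; "ft_torque": the same for the moment, N m; "gripper_width": opening from 0.0 (shut) to 1.0 (fully open).
Only numpy, scipy, OpenCV 4.12 (cv2) and the standard library are available. Lean on these libraries where they do the work, as an engineer would, in place of code of your own. Each camera call takes 0.05 s, during which the arm holds its last target. There are 200 camera calls.

## Task

Get the boring jig ready and start it: put the brass setting gauge from the end of the bed into the blue tray, snap every hammer shank on the bench into a clip of its own on the carriage, red butt pointing away from the robot and pushed just until it clicks fully home, without pressing on hard afterwards, and tap the carriage along its channel from either end until its black pointers lie within the red marks. Then, with that done, throw the red clamp lever right over away from the robot, and after that press the green start button right down and let it go; leave the other things on the bench alone.

Things in the scene. Friction and masses are not known exactly. Their poses are not given: they have to be found in the camera images.
- bed: fixed jig bed: steel plate 6 mm thick (y -0.2 to 0.275) with a channel along y between two aluminium walls, tops 16 mm above the table, inner faces 97 mm apart, 330 mm long, open at both ends. Origin: on the table, under the red marks; x across the channel, away from the robot, y along it to the left. Red mark: a band 10 mm wide (along y) on top of each wall at y = 0
- carriage: loose wooden carriage, 1 kg, 94 (x) by 200 mm (y), axes as the bed's, 1.5 mm play each side in the channel. Origin: centre of its underside, 6 mm above the table. A slab 20 mm thick, so its end faces (y = -0.100, +0.100, dark wood) stand 10 mm higher than the channel walls: tap these. Black pointer lines 2 mm wide at y = 0 on both long edges of its top. Too wide to grip; slides at 3 to 10 N
- clip1 (a point): clip 1 at carriage y = -72 mm (all clips alike): where the rod's axis lies when home, along x, 34 mm over the carriage's underside, 14 mm over its top face. Jaws: two pairs, 8 mm long each, at x = -24 and +24 mm, with 40 mm between the pairs free for the fingers. They flare open upwards, 30 mm wide at the top, 16 mm above this point
- clip2 (a point): clip 2 at carriage y = -24 mm (all clips alike): where the rod's axis lies when home, along x, 34 mm over the carriage's underside, 14 mm over its top face. Lips of the sprung jaws are 4 mm above this point and stand 6 mm apart at rest
- clip3 (a point): clip 3 at carriage y = 24 mm (all clips alike): where the rod's axis lies when home, along x, 34 mm over the carriage's underside, 14 mm over its top face. Pushing a rod straight down, the force peaks at about 8 to 10 N when it is some 7 to 5 mm above this point; then it snaps down
- clip4 (a point): clip 4 at carriage y = 72 mm (all clips alike): where the rod's axis lies when home, along x, 34 mm over the carriage's underside, 14 mm over its top face. Once home the rod rests on a firm brass seat and stays; pushing on only raises the force (60 N would damage it)
- shank1: hammer shank 1 (may be absent), 60 g: a round wooden rod, 10 mm diameter and 80 mm long, between two 20 mm square blocks each 22 mm long (total 124 mm). Origin: middle of the rod, on its axis, 10 mm above the table when lying flat; x along the rod towards the red-felted butt. Grip it on the middle of the rod
- butt1 (a point): centre of the red-felted butt block of shank 1, 51 mm from its middle
- shank2: hammer shank 2 (may be absent), 60 g: a round wooden rod, 10 mm diameter and 80 mm long, between two 20 mm square blocks each 22 mm long (total 124 mm). Origin: middle of the rod, on its axis, 10 mm above the table when lying flat; x along the rod towards the red-felted butt. Grip it on the middle of the rod
- butt2 (a point): centre of the red-felted butt block of shank 2, 51 mm from its middle
- shank3: hammer shank 3 (may be absent), 60 g: a round wooden rod, 10 mm diameter and 80 mm long, between two 20 mm square blocks each 22 mm long (total 124 mm). Origin: middle of the rod, on its axis, 10 mm above the table when lying flat; x along the rod towards the red-felted butt. Grip it on the middle of the rod
- butt3 (a point): centre of the red-felted butt block of shank 3, 51 mm from its middle
- shank4: hammer shank 4 (may be absent), 60 g: a round wooden rod, 10 mm diameter and 80 mm long, between two 20 mm square blocks each 22 mm long (total 124 mm). Origin: middle of the rod, on its axis, 10 mm above the table when lying flat; x along the rod towards the red-felted butt. Grip it on the middle of the rod
- butt4 (a point): centre of the red-felted butt block of shank 4, 51 mm from its middle
- clamp (a joint): clamp lever, rad: 0 = open, leaning towards the robot (bed -x), 1.0 = thrown over away from the robot (bed +x), where it counts as closed above 0.8; it stays where it is left
- clamp_tip (a point): tip of the red clamp lever on the left end of the bed (a 10 mm rod with a ball of 26 mm diameter; this point is the ball's centre, 70 mm from the pivot, which runs along the bed's y at bed x = 0, y = 0.235, 28 mm above the table; at 0 the lever leans 0.5 rad from upright towards bed -x, at 1.0 0.5 rad towards bed +x; about 1 N moves it)
- start (a joint): green start button, m: 0 = up, 0.006 = fully down (about 5 N); springs back
- start_top (a point): centre of the top face of the green start button, 32 mm diameter, on the grey control box (90 by 90 mm, 30 mm high); it is pressed straight down
- glue: white glue bottle, 54 mm diameter, 130 mm tall (bystander, leave alone); origin at the centre of its underside
- pins: amber jar of pins, 60 mm diameter, 60 mm tall (bystander, leave alone); origin at the centre of its underside
- driver: screwdriver lying flat, about 200 mm long (bystander, leave alone); origin at the centre of its underside
- cup: blue cup, 70 mm diameter, 80 mm tall (bystander, leave alone); origin at the centre of its underside
- gauge: loose brass setting gauge, a block 45 (x) by 16 (y) by 30 mm (z), 170 g, standing on the right end of the bed's plate where the tapping fingers need room. Origin: centre of its underside, 6 mm above the table at the start
- gauge_tray: blue open tray, fixed, 110 (x) by 90 (y) by 25 mm high, walls and floor 5 mm. Origin: centre of its underside
There are look-alikes about, which are no part of the job. Leave any pink look-alike of the shank1 alone.

How it is judged:
By the outcome, as a careful person would: the job done as asked, in the order asked, and still so for the second after the job is handed in, with the robot touching nothing.
Of shank1, shank2, shank3, shank4 only 2 to 4 are there at a start; the rules pass over those that are not, and their reading is None.
At some moment in a run one of shank1, shank2, shank3, shank4 may be knocked a few centimetres aside while the robot is not near it.
It also fails if it takes over 210 s, if anything falls off the work surface, if the arm or the gripper's body presses on something with over 40 N, if the wrist force passes 120 N, or if a joint passes its speed limit or range.

## Working session

There is one attempt and no reset: what is moved stays moved. The work goes in short steps, Python scripts to look and compute and a shell command to move; the robot and the scene stay as the last step left them, time stands still between calls to the robot, and variables do not carry over. Pictures are saved under pics/ and viewed, about 12 in all and at most 16, crops included, and the job is handed in when it is done.

```bash
ls; mkdir -p pics
python3 - <<'E'
from plant import manip
import cv2,numpy as np
s=manip.state();print(s)
for n in("top","side"):
    f=manip.grab_frame(n);cv2.imwrite(f"pics/{n}0.png",f[:,:,::-1]);c=manip.calibration(n);print({k:(np.round(v,4).tolist()) for k,v in c.items()})
E
```

```text
pics
{'time': 0.0, 'joint_pos': array([ 1.08001131e+00,  5.34009546e-02,  1.61430524e+00,  9.88647362e-06,
        1.47600487e+00, -1.18965127e-01]), 'joint_vel': array([-0.00023272,  0.00076876, -0.00102369, -0.00019739,  0.00158665,
        0.00135421]), 'joint_efforts': array([ 4.04828188e-04, -3.93681443e+01, -3.70176530e+01, -8.19133834e-05,
        6.91575115e-03, -1.98901887e-05]), 'tool_pos': array([0.22673517, 0.58171915, 0.217529  ]), 'tool_rot': array([ 4.85246846e-04,  8.25624285e-01,  5.64219299e-01, -9.41527895e-04]), 'contact_force': array([-0.4501103 ,  0.29006094, -0.14242234]), 'ft_torque': array([-0.046306  ,  0.057915  , -0.00220614]), 'gripper_width': 0.9992439351814725}
{'fx': 461.3729, 'fy': 461.3729, 'cx': 318.8018, 'cy': 211.3067, 'cam_to_world': [[0.0036, 0.9877, -0.1563, 0.311], [-1.0, 0.0035, -0.0009, 0.0336], [-0.0004, 0.1563, 0.9877, 1.2297], [0.0, 0.0, 0.0, 1.0]]}
{'fx': 472.2844, 'fy': 472.2844, 'cx': 316.6002, 'cy': 202.9975, 'cam_to_world': [[0.9778, 0.0902, -0.1889, 0.2877], [-0.2086, 0.4971, -0.8423, -0.9492], [0.0179, 0.863, 0.5049, 0.6856], [0.0, 0.0, 0.0, 1.0]]}
```

View pics/top0.png

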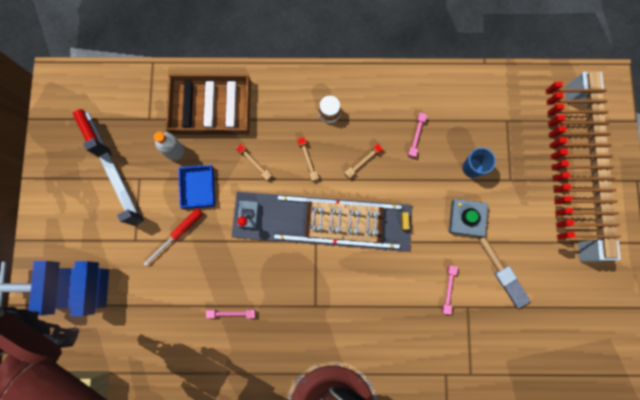

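View pics/side0.png

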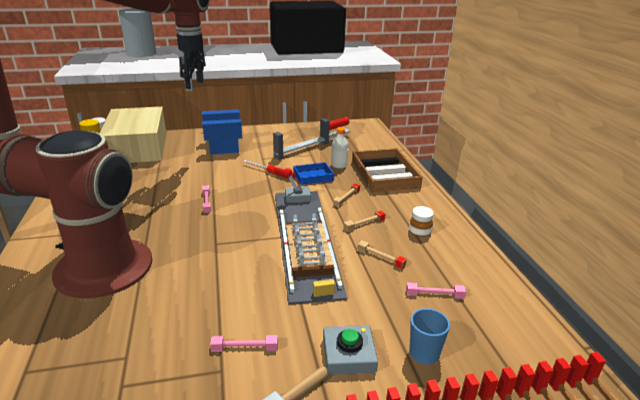

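Top view: three shanks with red butts at about (254,161), (308,159) and (364,161). Look-alikes are the pink ones at (418,135), (450,290) and (231,314), plus the hammer rack at (585,170). The gauge is at (405,220), tray at (197,187), button at (471,216) and lever ball at (242,221). I'll measure these next.

```bash
cat > h.py <<'E'
from plant import manip
import cv2,numpy as np
from scipy.spatial.transform import Rotation as R
def cast(n,px,z):
    c=manip.calibration(n);T=np.array(c["cam_to_world"])
    px=np.atleast_2d(px).astype(float)
    d=np.c_[(px[:,0]-c["cx"])/c["fx"],-(px[:,1]-c["cy"])/c["fy"],-np.ones(len(px))]@T[:3,:3].T
    return T[:3,3]+d*((z-T[2,3])/d[:,2])[:,None]
def proj(n,P):
    c=manip.calibration(n);T=np.array(c["cam_to_world"]);q=(np.atleast_2d(P)-T[:3,3])@T[:3,:3]
    return np.c_[c["cx"]-c["fx"]*q[:,0]/q[:,2],c["cy"]+c["fy"]*q[:,1]/q[:,2]]
def blobs(img,lo,hi,roi,amin=4):
    x0,y0,x1,y1=roi;m=cv2.inRange(cv2.cvtColor(img[y0:y1,x0:x1],cv2.COLOR_RGB2HSV),np.array(lo),np.array(hi))
    k,l,st,ce=cv2.connectedComponentsWithStats(m)
    out=[]
    for i in range(1,k):
        if st[i,4]>=amin:
            pts=np.argwhere(l==i)[:,::-1].astype(np.float32)
            out.append((st[i,4],ce[i]+[x0,y0],cv2.minAreaRect(pts)))
    return out
def snap(n,name,roi,s):
    f=manip.grab_frame(n);x0,y0,x1,y1=roi
    cv2.imwrite("pics/"+name,cv2.resize(f[y0:y1,x0:x1],None,fx=s,fy=s,interpolation=cv2.INTER_CUBIC)[:,:,::-1]);return f
def delta(target,yaw_x=None):
    """cm shift in tool axes from the present TCP to target TCP; turn about tool z so tool x lies along world yaw"""
    s=manip.state();w,x,y,z=s["tool_rot"];r=R.from_quat([x,y,z,w])
    out=np.round(r.inv().apply(np.array(target)-s["tool_pos"])*100,2)
    t=None
    if yaw_x is not None:
        X=r.apply([1,0,0]);a=np.degrees(yaw_x-np.arctan2(X[1],X[0]));t=(-a+90)%180-90 if r.apply([0,0,1])[2]<0 else a
    print("shift",out,"turn z",None if t is None else round(t,1),"pos",np.round(s["tool_pos"],4),"t",round(s["time"],2))
E
python3 - <<'E'
from h import *
f=snap("top","c1.png",(225,130,425,255),4)
roi=(225,130,425,255)
for nm,lo,hi,roi,z in[("red",(0,150,90),(8,255,255),(225,130,425,255),.01),("red2",(172,150,90),(180,255,255),(225,130,425,255),.01),("gauge",(20,120,90),(32,255,255),(395,200,420,240),.036),("tray",(108,150,40),(125,255,255),(170,155,225,215),.025),("green",(50,120,40),(85,255,255),(450,195,490,235),.04)]:
    for a,c,r in blobs(f,lo,hi,roi):
        print(nm,a,np.round(c,1),np.round(cast("top",c,z)[0],4),np.round(r[1],1),round(r[2]))
E
```

```text
red 60 [301.3 140.4] [0.7006 0.0834 0.01  ] [7.6 8. ] 63
red 61 [378.1 147.9] [ 0.6801 -0.1267  0.01  ] [8.5 7.1] 45
red 58 [240.3 148. ] [0.6786 0.2501 0.01  ] [7.1 7.8] 45
red 46 [241.8 220.9] [0.4774 0.2401 0.01  ] [6.4 7.1] 45
red2 18 [239.7 219.8] [0.4802 0.2458 0.01  ] [6.4 8.9] 30
red2 4 [334.5 241.5] [ 0.4231 -0.0071  0.01  ] [1. 1.] 90
gauge 134 [405.1 220.9] [ 0.4754 -0.1907  0.036 ] [17.4  7.7] 85
tray 1378 [196.3 186.3] [0.5681 0.3617 0.025 ] [41.1 34.1] 88
green 160 [471.5 215.9] [ 0.4885 -0.3632  0.04  ] [13. 13.] 90
```

View pics/c1.png

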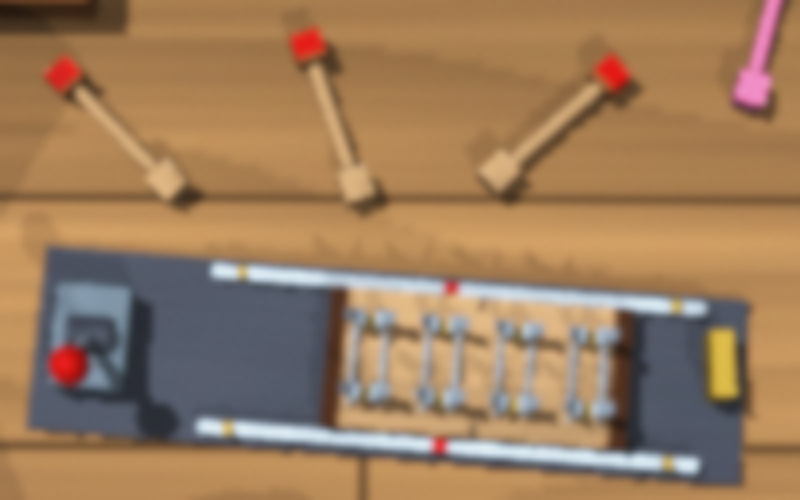

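The crop shows the three wooden shanks with their red butts up and the pink one apart. The red marks are at px (338,202) and (335,241.5), and the carriage pointers at about (346,206) and (343.5,238). The carriage therefore has to go left (+y) by about 20 mm, tapped from its right end once the gauge is gone.

```bash
cat >> h.py <<'E'
def C(p,z): return cast("top",np.array(p)/4+[225,130],z)[0]   # crop c1 coordinates
E
python3 - <<'E'
from h import *
a=C((452,288),.016);b=C((440,446),.016);print("marks",a,b,np.linalg.norm(a-b),"origin",(a+b)/2)
w1=C((212,270),.016),C((707,307),.016);w2=C((196,427),.016),C((699,464),.016)
for p,q in(w1,w2):
    d=p-q;print("wall",np.linalg.norm(d),"dir y axis deg",np.degrees(np.arctan2(d[1],d[0])),"mid",(p+q)/2)
print("carr ends",C((337,357),.026),C((624,380),.026))
for n,bu,he in(("A",(64,74),(166,181)),("B",(308,43),(357,184)),("C",(612,72),(501,170))):
    p,q=C(bu,.02),C(he,.02);d=p-q;print(n,(p+q)/2,np.linalg.norm(d),np.degrees(np.arctan2(d[1],d[0])))
print("gauge",C((722,363),.036),"ball",C((68,364),.089))
s=manip.state();x=s["tool_rot"];r=R.from_quat([*x[1:],x[0]]);print(r.as_matrix().round(3))
# button two-view
f=manip.grab_frame("side")
for bl in blobs(f,(50,120,40),(85,255,255),(325,320,380,360)):print("side green",bl[:2])
for z in(.03,.035,.04,.045,.05):print(z,proj("side",np.r_[cast("top",(471.5,215.9),z)[0]]).round(1))
E
```

```text
marks [ 0.52838586 -0.01641212  0.016     ] [ 0.42259814 -0.0082007   0.016     ] 0.10610593457786603 origin [ 0.475492   -0.01230641  0.016     ]
wall 0.33140040138080734 dir y axis deg 85.8605847097244 mid [ 0.52808416 -0.02114903  0.016     ]
wall 0.3322454683053784 dir y axis deg 85.98843999502603 mid [ 0.42296499 -0.01287522  0.016     ]
carr ends [0.48016917 0.05986696 0.026     ] [ 0.46558188 -0.12886677  0.026     ]
A [0.63709251 0.21111916 0.02      ] 0.10250977106684488 43.66676481339533
B [0.64748605 0.0642855  0.02      ] 0.10382917990481627 19.018268753637972
C [ 0.64263986 -0.08732125  0.02      ] 0.10213430557118514 -47.89336102604238
gauge [ 0.47570925 -0.19167421  0.036     ] ball [0.46630372 0.22625727 0.089     ]
[[ 0.363  0.932 -0.001]
 [ 0.932 -0.363 -0.001]
 [-0.002 -0.    -1.   ]]
side green (np.int32(238), array([349.6092437 , 336.93697479]))
0.03 [[352.1 344.7]]
0.035 [[351.6 342.1]]
0.04 [[351.1 339.5]]
0.045 [[350.6 336.9]]
0.05 [[350.1 334.3]]
```

```bash
python3 -m pendant '{"linear":[[-3.5,2.9,0],[-7,5.7,0],[-10.5,8.5,0],[-14,11.4,0],[-17.5,14.2,0],[-21,17.1,0],[-24.5,20,0],[-28,22.8,0],[-31.5,25.6,0],[-31.5,25.6,0]],"rotation":[[0,0,-5],[0,0,-10],[0,0,-15],[0,0,-17.3],[0,0,-17.3],[0,0,-17.3],[0,0,-17.3],[0,0,-17.3],[0,0,-17.3],[0,0,-17.3]],"grip":[0.47,0.47,0.47,0.47,0.47,0.47,0.47,0.47,0.47,0.47]}'
python3 - <<'E'
from h import *
delta((.476,-.192,.12),np.radians(86))
E
```

```text
time: 1.03
tool_pos: [0.3513, 0.1933, 0.2187]
tool_rot: [0.0, 0.732, 0.682, 0.0]
contact_force: [0.9, -0.2, 0.1]
gripper_width: 0.528
shift [-37.54  15.16   9.9 ] turn z -0.1 pos [0.3513 0.1933 0.2187] t 1.03
```

```bash
python3 -m pendant '{"linear":[[-3.7,1.5,0],[-7.5,3,0],[-11.2,4.5,0],[-15,6,0],[-19,7.5,0],[-23,9,0],[-27,10.5,1],[-31,12.5,4],[-35,14.5,7],[-37.5,15.2,9.9]],"rotation":[[0,0,0],[0,0,0],[0,0,0],[0,0,0],[0,0,0],[0,0,0],[0,0,0],[0,0,0],[0,0,0],[0,0,0]],"grip":[0.47,0.47,0.47,0.47,0.47,0.47,0.47,0.47,0.47,0.47]}'
python3 - <<'E'
from h import *
f=snap("side","s1.png",(240,170,400,380),3.5)
delta((.476,-.192,.034),np.radians(86))
E
```

```text
time: 1.87
tool_pos: [0.4727, -0.1741, 0.1371]
tool_rot: [0.002, 0.732, 0.682, 0.001]
contact_force: [1.0, -0.4, 0.3]
gripper_width: 0.528
shift [-1.54  0.82  9.51] turn z -0.2 pos [ 0.4696 -0.1761  0.1291] t 1.92
```

View pics/s1.png

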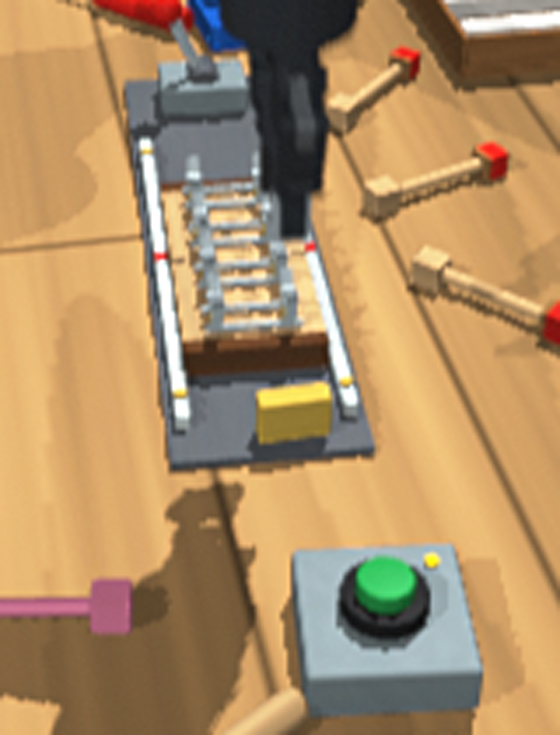

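The gauge stands square at side px (324,288), clear of the walls. The arm lags by a row or two, so I'll end each call with hold rows.

```bash
python3 -m pendant '{"linear":[[0,0,0],[0,0,1.5],[0,0,4],[0,0,6.5],[0,0,8.6],[0,0,8.6],[0,0,8.6],[0,0,8.6],[0,0,8.6],[0,0,8.6]],"rotation":[[0,0,0],[0,0,0],[0,0,0],[0,0,0],[0,0,0],[0,0,0],[0,0,0],[0,0,0],[0,0,0],[0,0,0]],"grip":[0.47,0.47,0.47,0.47,0.47,0.47,1,1,1,1]}'
python3 -m pendant '{"linear":[[0,0,0],[0,0,0],[0,0,0],[0,0,0],[0,0,-3],[0,0,-6],[0,0,-9],[0,0,-11],[0,0,-11],[0,0,-11]],"rotation":[[0,0,0],[0,0,0],[0,0,0],[0,0,0],[0,0,0],[0,0,0],[0,0,0],[0,0,0],[0,0,0],[0,0,0]],"grip":[1,1,1,1,1,1,1,1,1,1]}'
python3 - <<'E'
from h import *
delta((.568,.362,.15),np.radians(86))
E
```

```text
time: 2.75
tool_pos: [0.4726, -0.1717, 0.0527]
tool_rot: [0.002, 0.731, 0.682, 0.001]
contact_force: [0.1, 0.9, -1.0]
gripper_width: 0.002
time: 3.58
tool_pos: [0.4721, -0.1717, 0.162]
tool_rot: [0.001, 0.731, 0.682, 0.0]
contact_force: [-1.2, -0.1, -0.1]
gripper_width: 0.002
shift [53.91  5.84  1.15] turn z -0.0 pos [ 0.4721 -0.1717  0.162 ] t 3.58
```

The rows were rate-limited, so the pose fell short and the fingers shut on air beside the gauge without contact. I'll redo it with slower rows.

```bash
python3 -m pendant '{"linear":[[-1,0.3,0],[-2,0.5,0],[-2,0.5,1],[-2,0.5,3],[-2,0.5,5],[-2,0.5,7],[-2,0.5,8.5],[-2,0.5,8.5],[-2,0.5,8.5],[-2,0.5,8.5]],"rotation":[[0,0,0],[0,0,0],[0,0,0],[0,0,0],[0,0,0],[0,0,0],[0,0,0],[0,0,0],[0,0,0],[0,0,0]],"grip":[0.47,0.47,0.47,0.47,0.47,0.47,0.47,0.47,0.47,0.47]}'
python3 - <<'E'
from h import *
delta((.476,-.192,.034),np.radians(86))
E
```

```text
time: 4.42
tool_pos: [0.4749, -0.1918, 0.0755]
tool_rot: [-0.0, 0.731, 0.682, -0.0]
contact_force: [0.2, -0.0, 0.3]
gripper_width: 0.534
shift [-0.02  0.11  4.15] turn z -0.0 pos [ 0.4749 -0.1918  0.0755] t 4.42
```

```bash
python3 -m pendant '{"linear":[[0,0,1],[0,0,2.2],[0,0,3.4],[0,0,4.1],[0,0,4.1],[0,0,4.1],[0,0,4.1],[0,0,4.1],[0,0,4.1],[0,0,4.1]],"rotation":[[0,0,0],[0,0,0],[0,0,0],[0,0,0],[0,0,0],[0,0,0],[0,0,0],[0,0,0],[0,0,0],[0,0,0]],"grip":[0.47,0.47,0.47,0.47,0.47,0.47,1,1,1,1]}'
python3 -m pendant '{"linear":[[0,0,0],[0,0,-1],[0,0,-3],[0,0,-6],[0,0,-9],[0,0,-12],[0,0,-12.5],[0,0,-12.5],[0,0,-12.5],[0,0,-12.5]],"rotation":[[0,0,0],[0,0,0],[0,0,0],[0,0,0],[0,0,0],[0,0,0],[0,0,0],[0,0,0],[0,0,0],[0,0,0]],"grip":[1,1,1,1,1,1,1,1,1,1]}'
python3 - <<'E'
from h import *
delta((.568,.362,.155),np.radians(86))
E
```

```text
time: 5.25
tool_pos: [0.4752, -0.1917, 0.0351]
tool_rot: [0.001, 0.731, 0.682, 0.0]
contact_force: [-0.7, -0.1, 0.1]
gripper_width: 0.003
time: 6.08
tool_pos: [0.4739, -0.1909, 0.1579]
tool_rot: [-0.001, 0.731, 0.682, -0.0]
contact_force: [-0.3, 0.8, -0.5]
gripper_width: -0.005
shift [55.82  5.53  0.35] turn z -0.0 pos [ 0.4739 -0.1909  0.1579] t 6.08
```

The width reads shut, so I missed the gauge. I'll look before trying again.

Run:
```python
from h import *
f=snap("top","c2.png",(330,170,500,270),4.5)
for a,c,r in blobs(f,(20,120,90),(32,255,255),(380,190,430,250)):print(a,c,cast("top",c,.036),r)
```

```text
(no output)
```

View pics/c2.png

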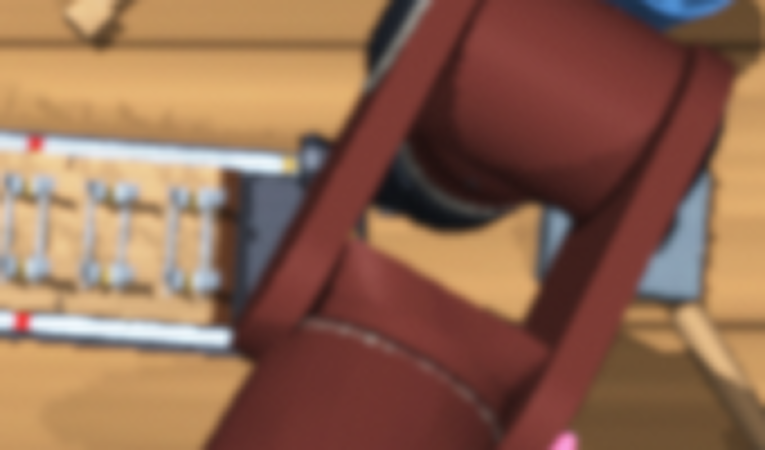

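The arm hides the gauge from above, so I'll use the side camera.

Run:
```python
from h import *
f=snap("side","s2.png",(240,170,400,350),3.5)
for a,c,r in blobs(f,(20,120,90),(32,255,255),(290,260,350,310)):print(a,c,cast("side",c,.021),r)
print(proj("side",[[.476,-.192,.021]]), proj("side",manip.state()["tool_pos"]-[0,0,.022]))
```

```text
325 [323.28307692 287.47384615] [[ 0.47590697 -0.19242487  0.021     ]] ((33.43450164794922, 27.50873374938965), (15.132744789123535, 22.137418746948242), 82.40535736083984)
6 [338.5 278.5] [[ 0.51527107 -0.16959422  0.021     ]] ((48.5, 18.5), (1.0, 3.0), 90.0)
5 [290.8 282.4] [[ 0.41055533 -0.16298316  0.021     ]] ((1.0, 22.5), (1.0, 2.0), 90.0)
[[323.2816962  287.33961402]] [[323.48960859 243.23525642]]
```

View pics/s2.png

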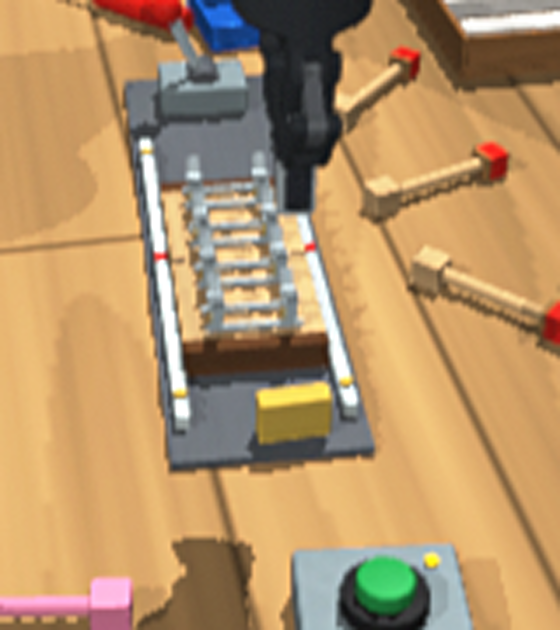

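Run:
```python
from h import *
print(manip.tcp_to_tips,[a for a in dir(manip) if a[0]!='_'])
print(manip.state())
for z in(.136,.15,.16,.17):print(z,cast("side",(325.5,229.5),z))
```

```text
0.022 ['IKError', 'calibration', 'grab_frame', 'job_done', 'state', 'tcp_to_tips']
{'time': 6.1833, 'joint_pos': array([-5.28804005e-01, -1.76156280e-01,  1.93561547e+00, -2.52269481e-05,
        1.38580458e+00, -2.02972120e+00]), 'joint_vel': array([ 0.00032956,  0.00265298, -0.00487602,  0.00117219, -0.00019195,
        0.00017402]), 'joint_efforts': array([ 7.92679115e-03, -2.87234992e+01, -3.63742125e+01, -1.74873812e-04,
        4.41473836e-03, -5.12156845e-06]), 'tool_pos': array([ 0.4737401 , -0.19088199,  0.15741726]), 'tool_rot': array([-1.75454359e-03,  7.31373363e-01,  6.81974804e-01, -5.39450195e-04]), 'contact_force': array([-0.689858  , -0.19118391, -0.57111937]), 'ft_torque': array([-0.01029018,  0.00701391,  0.01040017]), 'gripper_width': 0.0004704458852933395}
0.136 [[ 0.48874683 -0.14371387  0.136     ]]
0.15 [[ 0.48362612 -0.16423131  0.15      ]]
0.16 [[ 0.47996848 -0.17888662  0.16      ]]
0.17 [[ 0.47631083 -0.19354194  0.17      ]]
```

Both camera estimates agree the gauge hasn't moved. The fingertips show about 30 mm higher in the side image than the tool pose says, so I'll go down in small steps and check the force.

```bash
python3 -m pendant '{"linear":[[-0.05,0.1,2],[-0.05,0.2,4],[-0.05,0.2,6],[-0.05,0.2,8],[-0.05,0.2,10],[-0.05,0.2,11.5],[-0.05,0.2,12.5],[-0.05,0.2,12.7],[-0.05,0.2,12.7],[-0.05,0.2,12.7]],"rotation":[[0,0,0],[0,0,0],[0,0,0],[0,0,0],[0,0,0],[0,0,0],[0,0,0],[0,0,0],[0,0,0],[0,0,0]],"grip":[0.47,0.47,0.47,0.47,0.47,0.47,0.47,0.47,0.47,0.47]}'
python3 - <<'E'
from h import *
f=snap("side","s3.png",(270,220,390,320),5)
E
```

```text
time: 7.02
tool_pos: [0.4772, -0.1924, 0.033]
tool_rot: [0.0, 0.731, 0.682, 0.0]
contact_force: [-0.4, -0.4, -0.1]
gripper_width: 0.525
```

View pics/s3.png

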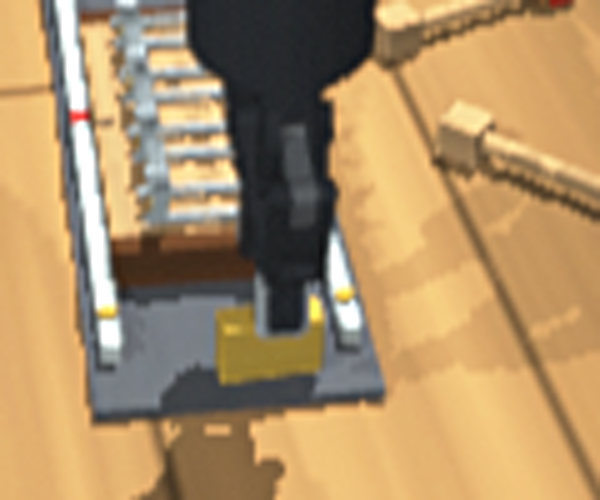

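The near finger's tip is at crop (282,330), which works out to z≈0.04, just above the gauge top. The real tips are therefore some 25–30 mm above where the state puts them, and I'll keep lowering with force checks.

```bash
python3 -m pendant '{"linear":[[0,-0.2,0.1],[0,-0.2,0.2],[0,-0.2,0.3],[0,-0.2,0.4],[0,-0.2,0.5],[0,-0.2,0.6],[0,-0.2,0.7],[0,-0.2,0.8],[0,-0.2,0.8],[0,-0.2,0.8]],"rotation":[[0,0,0],[0,0,0],[0,0,0],[0,0,0],[0,0,0],[0,0,0],[0,0,0],[0,0,0],[0,0,0],[0,0,0]],"grip":[0.47,0.47,0.47,0.47,0.47,0.47,0.47,0.47,0.47,0.47]}'
```

```text
time: 7.9
tool_pos: [0.4747, -0.192, 0.0244]
tool_rot: [-0.0, 0.731, 0.682, -0.0]
contact_force: [-0.6, 0.9, -0.4]
gripper_width: 0.529
```

```bash
python3 -m pendant '{"linear":[[0,0,0.1],[0,0,0.2],[0,0,0.3],[0,0,0.4],[0,0,0.5],[0,0,0.6],[0,0,0.7],[0,0,0.8],[0,0,0.8],[0,0,0.8]],"rotation":[[0,0,0],[0,0,0],[0,0,0],[0,0,0],[0,0,0],[0,0,0],[0,0,0],[0,0,0],[0,0,0],[0,0,0]],"grip":[0.47,0.47,0.47,0.47,0.47,0.47,0.47,0.47,0.47,0.47]}'
python3 -m pendant '{"linear":[[0,0,0],[0,0,0],[0,0,0],[0,0,0],[0,0,0],[0,0,0],[0,0,0],[0,0,0],[0,0,0],[0,0,0]],"rotation":[[0,0,0],[0,0,0],[0,0,0],[0,0,0],[0,0,0],[0,0,0],[0,0,0],[0,0,0],[0,0,0],[0,0,0]],"grip":[1,1,1,1,1,1,1,1,1,1]}'
```

```text
time: 8.73
tool_pos: [0.4747, -0.192, 0.0164]
tool_rot: [-0.0, 0.731, 0.682, -0.0]
contact_force: [0.0, -0.6, 0.1]
gripper_width: 0.529
time: 9.57
tool_pos: [0.475, -0.1921, 0.0168]
tool_rot: [0.0, 0.731, 0.682, 0.0]
contact_force: [0.2, 1.2, 3.6]
gripper_width: 0.161
```

The gauge is gripped at width 0.161, about 14 mm. I'll lift it and carry it to the tray.

```bash
python3 -m pendant '{"linear":[[0,0,-2],[0,0,-4],[0,0,-6],[0,0,-9],[0,0,-11],[0,0,-12],[0,0,-13],[0,0,-13],[0,0,-13],[0,0,-13]],"rotation":[[0,0,0],[0,0,0],[0,0,0],[0,0,0],[0,0,0],[0,0,0],[0,0,0],[0,0,0],[0,0,0],[0,0,0]],"grip":[1,1,1,1,1,1,1,1,1,1]}'
python3 -m pendant '{"linear":[[3,0.3,0],[6,0.6,0],[9,0.9,0],[12,1.2,0],[15,1.5,0],[18,1.8,0],[21,2.1,0],[24,2.4,0],[27.5,2.8,0],[27.5,2.8,0]],"rotation":[[0,0,0],[0,0,0],[0,0,0],[0,0,0],[0,0,0],[0,0,0],[0,0,0],[0,0,0],[0,0,0],[0,0,0]],"grip":[1,1,1,1,1,1,1,1,1,1]}'
python3 -m pendant '{"linear":[[3,0.3,0],[6,0.6,0],[9,0.9,0],[12,1.2,0],[15,1.5,0],[18,1.8,0],[21,2.1,0],[24,2.4,0],[27.5,2.8,0],[27.5,2.8,0]],"rotation":[[0,0,0],[0,0,0],[0,0,0],[0,0,0],[0,0,0],[0,0,0],[0,0,0],[0,0,0],[0,0,0],[0,0,0]],"grip":[1,1,1,1,1,1,1,1,1,1]}'
python3 - <<'E'
from h import *
delta((.568,.362,.03),np.radians(86))
E
```

```text
time: 10.4
tool_pos: [0.4738, -0.1914, 0.1445]
tool_rot: [-0.002, 0.731, 0.682, -0.0]
contact_force: [0.6, -0.3, -2.1]
gripper_width: 0.162
time: 11.23
tool_pos: [0.5212, 0.0851, 0.1447]
tool_rot: [-0.002, 0.73, 0.684, -0.0]
contact_force: [-0.3, -0.9, -1.5]
gripper_width: 0.162
time: 12.07
tool_pos: [0.5684, 0.3571, 0.1441]
tool_rot: [-0.001, 0.73, 0.683, -0.0]
contact_force: [-0.8, -2.5, -1.0]
gripper_width: 0.159
shift [ 0.47 -0.04 11.42] turn z 0.2 pos [0.5684 0.3571 0.1441] t 12.07
```

```bash
python3 -m pendant '{"linear":[[0.4,0,1],[0.4,0,3],[0.4,0,5],[0.4,0,7],[0.4,0,9],[0.4,0,10.5],[0.4,0,11.5],[0.4,0,12],[0.4,0,12.5],[0.4,0,12.5]],"rotation":[[0,0,0],[0,0,0],[0,0,0],[0,0,0],[0,0,0],[0,0,0],[0,0,0],[0,0,0],[0,0,0],[0,0,0]],"grip":[1,1,1,1,1,1,1,1,1,1]}'
python3 -m pendant '{"linear":[[0,0,0],[0,0,0],[0,0,0],[0,0,0],[0,0,0],[0,0,-2],[0,0,-5],[0,0,-8],[0,0,-11],[0,0,-11]],"rotation":[[0,0,0],[0,0,0],[0,0,0],[0,0,0],[0,0,0],[0,0,0],[0,0,0],[0,0,0],[0,0,0],[0,0,0]],"grip":[0.6,0.6,0.6,0.6,0.6,0.6,0.6,0.6,0.6,0.6]}'
python3 - <<'E'
from h import *
f=manip.grab_frame("side")
for a,c,r in blobs(f,(20,120,90),(32,255,255),(280,150,345,195)):print(a,c,cast("side",c,.03),r)
for a,c,r in blobs(f,(108,150,40),(125,255,255),(280,150,345,195)):print("tray",a,c,cast("side",c,.02),r)
cv2.imwrite("pics/s4.png",cv2.resize(f[90:270,220:420],None,fx=3.5,fy=3.3)[:,:,::-1])
delta((.637,.211,.12),np.radians(133.7))
E
```

```text
time: 12.9
tool_pos: [0.5693, 0.3564, 0.021]
tool_rot: [-0.0, 0.731, 0.682, -0.0]
contact_force: [-0.0, -0.3, -1.1]
gripper_width: 0.161
time: 13.73
tool_pos: [0.5734, 0.3588, 0.1406]
tool_rot: [0.002, 0.731, 0.682, 0.006]
contact_force: [0.6, 0.5, 1.6]
gripper_width: 0.402
107 [314.05607477 170.39252336] [[0.56717066 0.34268637 0.03      ]] ((34.5, 21.0), (8.0, 13.0), 90.0)
tray 493 [313.31643002 173.81541582] [[0.56426707 0.33932105 0.02      ]] ((33.6727180480957, 22.939273834228516), (18.46750831604004, 38.3647575378418), 83.1572265625)
shift [-14.25   7.47   1.75] turn z -47.7 pos [0.5723 0.3583 0.1376] t 13.78
```

View pics/s4.png

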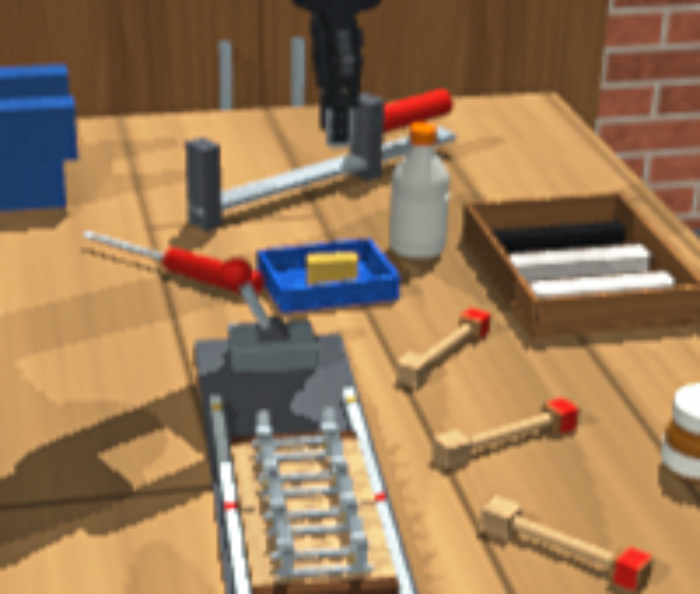

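The gauge is in the tray (crop 332,268). Next is shank A, on the left.

```bash
python3 -m pendant '{"linear":[[-1.8,0.9,0],[-3.6,1.9,0],[-5.4,2.8,0],[-7.2,3.8,0],[-9,4.7,0],[-10.8,5.6,1],[-12.6,6.6,2],[-14.2,7.5,4],[-14.2,7.5,6],[-14.2,7.5,7]],"rotation":[[0,0,-6],[0,0,-12],[0,0,-18],[0,0,-24],[0,0,-30],[0,0,-36],[0,0,-42],[0,0,-47.7],[0,0,-47.7],[0,0,-47.7]],"grip":[0.6,0.6,0.6,0.6,0.6,0.6,0.6,0.6,0.6,0.6]}'
python3 -m pendant '{"linear":[[0,0,1],[0,0,1],[0,0,2],[0,0,2],[0,0,3],[0,0,3],[0,0,3],[0,0,3],[0,0,3],[0,0,3]],"rotation":[[0,0,0],[0,0,0],[0,0,0],[0,0,0],[0,0,0],[0,0,0],[0,0,0],[0,0,0],[0,0,0],[0,0,0]],"grip":[0.6,0.6,0.6,0.6,0.6,0.6,0.6,0.6,0.6,0.6]}'
python3 - <<'E'
from h import *
f=manip.grab_frame("side");cv2.imwrite("pics/s5.png",cv2.resize(f[150:230,310:410],None,fx=6,fy=6,interpolation=cv2.INTER_CUBIC)[:,:,::-1])
delta((.637,.211,.0),np.radians(133.7))
print(proj("side",[.637,.211,.01]))
E
```

```text
time: 14.62
tool_pos: [0.6324, 0.2083, 0.0575]
tool_rot: [-0.002, 0.394, 0.919, -0.002]
contact_force: [-1.1, -0.1, -0.1]
gripper_width: 0.402
time: 15.45
tool_pos: [0.6346, 0.2099, 0.0321]
tool_rot: [0.0, 0.393, 0.919, 0.0]
contact_force: [-0.6, 0.1, 0.6]
gripper_width: 0.397
shift [-0.08  0.25  3.2 ] turn z -0.0 pos [0.6346 0.2099 0.032 ] t 15.5
[[346.43926133 194.40251088]]
```

View pics/s5.png

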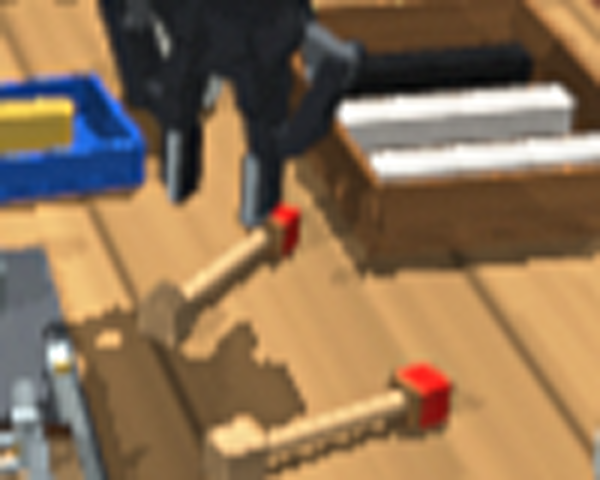

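The tip midpoint is at crop (216,207), px (346,184.5), directly above the rod middle at (346,194) and about 33 mm too high. The offset is therefore about +33 mm. I'll descend in checked steps.

```bash
python3 -m pendant '{"linear":[[0,0.2,0.5],[0,0.2,1],[0,0.2,1.5],[0,0.2,2],[0,0.2,2.5],[0,0.2,3],[0,0.2,3.4],[0,0.2,3.4],[0,0.2,3.4],[0,0.2,3.4]],"rotation":[[0,0,0],[0,0,0],[0,0,0],[0,0,0],[0,0,0],[0,0,0],[0,0,0],[0,0,0],[0,0,0],[0,0,0]],"grip":[0.6,0.6,0.6,0.6,0.6,0.6,0.6,0.6,0.6,0.6]}'
python3 -m pendant '{"linear":[[0,0,0.1],[0,0,0.2],[0,0,0.3],[0,0,0.4],[0,0,0.4],[0,0,0.4],[0,0,0.4],[0,0,0.4],[0,0,0.4],[0,0,0.4]],"rotation":[[0,0,0],[0,0,0],[0,0,0],[0,0,0],[0,0,0],[0,0,0],[0,0,0],[0,0,0],[0,0,0],[0,0,0]],"grip":[0.6,0.6,0.6,0.6,0.6,0.6,0.6,0.6,0.6,0.6]}'
```

```text
time: 16.33
tool_pos: [0.6359, 0.2112, -0.0023]
tool_rot: [0.0, 0.393, 0.919, 0.0]
contact_force: [0.3, -0.1, -0.3]
gripper_width: 0.399
time: 17.17
tool_pos: [0.6358, 0.2112, -0.0064]
tool_rot: [0.0, 0.393, 0.919, 0.0]
contact_force: [-0.1, -0.0, -0.6]
gripper_width: 0.401
```

```bash
python3 -m pendant '{"linear":[[0,0,0.1],[0,0,0.2],[0,0,0.2],[0,0,0.2],[0,0,0.2],[0,0,0.2],[0,0,0.2],[0,0,0.2],[0,0,0.2],[0,0,0.2]],"rotation":[[0,0,0],[0,0,0],[0,0,0],[0,0,0],[0,0,0],[0,0,0],[0,0,0],[0,0,0],[0,0,0],[0,0,0]],"grip":[0.6,0.6,0.6,0.6,0.6,0.6,0.6,0.6,0.6,0.6]}'
python3 -m pendant '{"linear":[[0,0,0.1],[0,0,0.2],[0,0,0.2],[0,0,0.2],[0,0,0.2],[0,0,0.2],[0,0,0.2],[0,0,0.2],[0,0,0.2],[0,0,0.2]],"rotation":[[0,0,0],[0,0,0],[0,0,0],[0,0,0],[0,0,0],[0,0,0],[0,0,0],[0,0,0],[0,0,0],[0,0,0]],"grip":[0.6,0.6,0.6,0.6,0.6,0.6,0.6,0.6,0.6,0.6]}'
```

```text
time: 18.0
tool_pos: [0.6357, 0.2112, -0.0085]
tool_rot: [0.0, 0.393, 0.919, 0.0]
contact_force: [-0.2, 0.4, 0.2]
gripper_width: 0.4
time: 18.83
tool_pos: [0.6357, 0.2112, -0.0105]
tool_rot: [0.0, 0.393, 0.919, 0.0]
contact_force: [0.1, 0.3, 0.7]
gripper_width: 0.4
```

```bash
python3 -m pendant '{"linear":[[0,0,0],[0,0,0],[0,0,0],[0,0,0],[0,0,0],[0,0,0],[0,0,0],[0,0,0],[0,0,0],[0,0,0]],"rotation":[[0,0,0],[0,0,0],[0,0,0],[0,0,0],[0,0,0],[0,0,0],[0,0,0],[0,0,0],[0,0,0],[0,0,0]],"grip":[0.7,0.8,0.9,1,1,1,1,1,1,1]}'
```

```text
time: 19.67
tool_pos: [0.6358, 0.2113, -0.0103]
tool_rot: [0.0, 0.393, 0.919, 0.0]
contact_force: [-0.2, 0.4, 0.8]
gripper_width: 0.087
```

Gripped at width 0.087. The rod axis is now known to sit 20 mm above the reported tool z, so home is tool z ≈ 0.020. I'll lift it and work out where the clips are.

```bash
python3 -m pendant '{"linear":[[0,0,-1],[0,0,-3],[0,0,-5],[0,0,-7],[0,0,-9],[0,0,-10],[0,0,-10.5],[0,0,-10.5],[0,0,-10.5],[0,0,-10.5]],"rotation":[[0,0,0],[0,0,0],[0,0,0],[0,0,6],[0,0,12],[0,0,18],[0,0,24],[0,0,30],[0,0,36],[0,0,36]],"grip":[1,1,1,1,1,1,1,1,1,1]}'
python3 - <<'E'
from h import *
ex=np.array([.9975,-.0706]);ey=np.array([.0706,.9975]);O=np.array([.4755,-.0123])
def bed(P): d=P[:2]-O;return np.round([d@ex,d@ey],4)
# jaw tops in c1, pairs near/far for clips 4..1 (left..right): midpoints of the two posts
for k,(far,near) in {4:((368,320),(365,394)),3:((445,325),(442,399)),2:((516,331),(515,404)),1:((594,336),(590,409))}.items():
    print(k,[bed(C(q,.05)) for q in(far,near)])
print("pointers",bed(C((484,305),.026)),bed(C((474,432),.026)))
P=O+.050*ey;delta((P[0],P[1],.085),np.radians(86))
E
```

```text
time: 20.5
tool_pos: [0.6356, 0.2112, 0.095]
tool_rot: [0.0, 0.659, 0.752, 0.0]
contact_force: [-0.5, 0.3, -0.4]
gripper_width: 0.085
4 [array([0.0218, 0.0534]), array([-0.0264,  0.0517])]
3 [array([0.0223, 0.0035]), array([-0.0259,  0.0021])]
2 [array([ 0.0218, -0.0426]), array([-0.0257, -0.0449])]
1 [array([ 0.0222, -0.0931]), array([-0.0253, -0.0932])]
pointers [ 0.0414 -0.022 ] [-0.0432 -0.0209]
shift [-15.14 -17.81   1.  ] turn z 11.6 pos [0.6356 0.2112 0.095 ] t 20.5
```

```bash
python3 -m pendant '{"linear":[[-2,-2.3,0],[-4,-4.6,0],[-6,-7,0],[-8,-9.4,0],[-10,-11.8,0],[-12,-14.2,0],[-14,-16.6,0],[-15,-17.8,0.5],[-15,-17.8,1],[-15,-17.8,1]],"rotation":[[0,0,6],[0,0,11.6],[0,0,11.6],[0,0,11.6],[0,0,11.6],[0,0,11.6],[0,0,11.6],[0,0,11.6],[0,0,11.6],[0,0,11.6]],"grip":[1,1,1,1,1,1,1,1,1,1]}'
python3 -m pendant '{"linear":[[0,0,0],[0,0,0],[0,0,0],[0,0,0],[0,0,0],[0,0,0],[0,0,0],[0,0,0],[0,0,0],[0,0,0]],"rotation":[[0,0,0],[0,0,0],[0,0,0],[0,0,0],[0,0,0],[0,0,0],[0,0,0],[0,0,0],[0,0,0],[0,0,0]],"grip":[1,1,1,1,1,1,1,1,1,1]}'
python3 - <<'E'
from h import *
delta((.478,.039,.045),np.radians(86))
f=manip.grab_frame("side");cv2.imwrite("pics/s6.png",cv2.resize(f[170:300,250:390],None,fx=5,fy=4.6,interpolation=cv2.INTER_CUBIC)[:,:,::-1])
E
```

```text
time: 21.33
tool_pos: [0.4784, 0.0385, 0.0836]
tool_rot: [-0.001, 0.731, 0.683, -0.0]
contact_force: [-0.0, -0.1, -0.9]
gripper_width: 0.084
time: 22.17
tool_pos: [0.4794, 0.0387, 0.0845]
tool_rot: [-0.0, 0.731, 0.683, -0.0]
contact_force: [-0.0, -0.8, 0.2]
gripper_width: 0.086
shift [ 0.02 -0.14  3.95] turn z 0.1 pos [0.4794 0.0387 0.0845] t 22.17
```

View pics/s6.png

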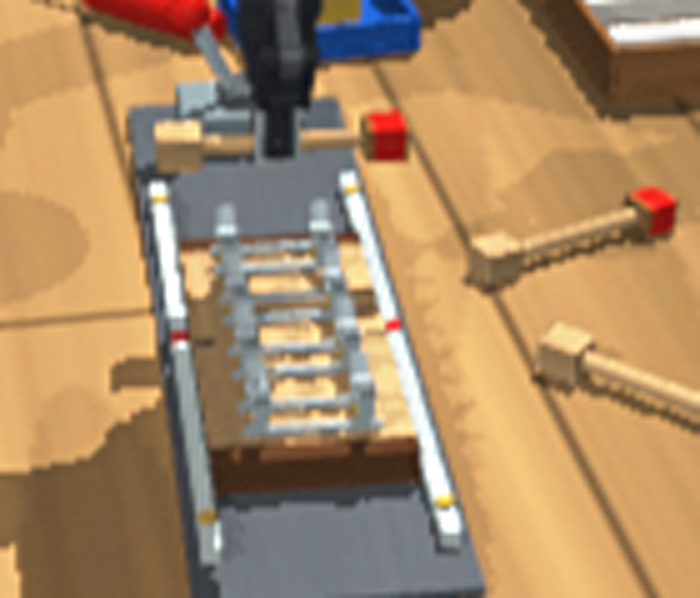

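Shank A is held level with the red butt at (387,137) pointing away, centred in the fingers. I'll lower it into clip 4.

```bash
python3 -c "
from h import *
print(proj('side',[.4794,.0387,.1048]),'seen 306.7 200.4')"
python3 -m pendant '{"linear":[[0,-0.1,0.5],[0,-0.1,1],[0,-0.1,1.5],[0,-0.1,2],[0,-0.1,2.5],[0,-0.1,3],[0,-0.1,3.5],[0,-0.1,4],[0,-0.1,4.4],[0,-0.1,4.4]],"rotation":[[0,0,0],[0,0,0],[0,0,0],[0,0,0],[0,0,0],[0,0,0],[0,0,0],[0,0,0],[0,0,0],[0,0,0]],"grip":[1,1,1,1,1,1,1,1,1,1]}'
python3 -m pendant '{"linear":[[0,0,0.2],[0,0,0.4],[0,0,0.6],[0,0,0.8],[0,0,1],[0,0,1],[0,0,1],[0,0,1],[0,0,1],[0,0,1]],"rotation":[[0,0,0],[0,0,0],[0,0,0],[0,0,0],[0,0,0],[0,0,0],[0,0,0],[0,0,0],[0,0,0],[0,0,0]],"grip":[1,1,1,1,1,1,1,1,1,1]}'
```

```text
[[304.80276259 200.09540802]] seen 306.7 200.4
time: 23.05
tool_pos: [0.4776, 0.0388, 0.0393]
tool_rot: [-0.001, 0.731, 0.683, -0.001]
contact_force: [0.4, 0.3, -1.2]
gripper_width: 0.085
time: 23.88
tool_pos: [0.4785, 0.0388, 0.0306]
tool_rot: [0.0, 0.731, 0.683, 0.0]
contact_force: [-0.4, 1.1, -0.0]
gripper_width: 0.09
```

```bash
python3 -m pendant '{"linear":[[0,0,0.1],[0,0,0.2],[0,0,0.3],[0,0,0.4],[0,0,0.4],[0,0,0.4],[0,0,0.4],[0,0,0.4],[0,0,0.4],[0,0,0.4]],"rotation":[[0,0,0],[0,0,0],[0,0,0],[0,0,0],[0,0,0],[0,0,0],[0,0,0],[0,0,0],[0,0,0],[0,0,0]],"grip":[1,1,1,1,1,1,1,1,1,1]}'
python3 -m pendant '{"linear":[[0,0,0.1],[0,0,0.2],[0,0,0.3],[0,0,0.4],[0,0,0.4],[0,0,0.4],[0,0,0.4],[0,0,0.4],[0,0,0.4],[0,0,0.4]],"rotation":[[0,0,0],[0,0,0],[0,0,0],[0,0,0],[0,0,0],[0,0,0],[0,0,0],[0,0,0],[0,0,0],[0,0,0]],"grip":[1,1,1,1,1,1,1,1,1,1]}'
```

```text
time: 24.72
tool_pos: [0.4797, 0.0399, 0.0277]
tool_rot: [0.0, 0.731, 0.682, 0.002]
contact_force: [0.8, 5.6, 3.9]
gripper_width: 0.086
time: 25.55
tool_pos: [0.4802, 0.0399, 0.024]
tool_rot: [0.0, 0.731, 0.682, 0.002]
contact_force: [0.0, 5.6, 4.5]
gripper_width: 0.085
```

```bash
python3 -m pendant '{"linear":[[0.1,0,0.1],[0.15,0,0.2],[0.15,0,0.3],[0.15,0,0.3],[0.15,0,0.3],[0.15,0,0.3],[0.15,0,0.3],[0.15,0,0.3],[0.15,0,0.3],[0.15,0,0.3]],"rotation":[[0,0,0],[0,0,0],[0,0,0],[0,0,0],[0,0,0],[0,0,0],[0,0,0],[0,0,0],[0,0,0],[0,0,0]],"grip":[1,1,1,1,1,1,1,1,1,1]}'
```

```text
time: 26.38
tool_pos: [0.479, 0.0404, 0.0195]
tool_rot: [0.0, 0.731, 0.683, 0.001]
contact_force: [3.0, 3.8, -1.0]
gripper_width: 0.087
```

```bash
python3 -m pendant '{"linear":[[0,0,0.05],[0,0,0.1],[0,0,0.1],[0,0,0.1],[0,0,0.1],[0,0,0.1],[0,0,0.1],[0,0,0.1],[0,0,0.1],[0,0,0.1]],"rotation":[[0,0,0],[0,0,0],[0,0,0],[0,0,0],[0,0,0],[0,0,0],[0,0,0],[0,0,0],[0,0,0],[0,0,0]],"grip":[1,1,1,1,1,1,1,1,1,1]}'
```

```text
time: 27.22
tool_pos: [0.4791, 0.0404, 0.0194]
tool_rot: [0.0, 0.731, 0.683, 0.0]
contact_force: [1.4, 3.4, 5.6]
gripper_width: 0.087
```

It's seated: z stays put while the force rises to 5.6 N. I'll release, rise and measure the remaining shanks again.

```bash
python3 -m pendant '{"linear":[[0,0,-0.1],[0,0,-0.1],[0,0,-0.1],[0,0,-0.1],[0,0,-0.1],[0,0,-1],[0,0,-3],[0,0,-6],[0,0,-9],[0,0,-9]],"rotation":[[0,0,0],[0,0,0],[0,0,0],[0,0,0],[0,0,0],[0,0,0],[0,0,0],[0,0,0],[0,0,0],[0,0,0]],"grip":[0.6,0.6,0.6,0.6,0.6,0.6,0.6,0.6,0.6,0.6]}'
python3 - <<'E'
from h import *
f=manip.grab_frame("side")
B=[]
for a,c,r in blobs(f,(0,170,110),(6,255,255),(285,170,420,280),15):print(a,c.round(1),cast("side",c,.01)[0].round(4),"bed-height",cast("side",c,.04)[0].round(4))
cv2.imwrite("pics/s7.png",cv2.resize(f[170:300,250:430],None,fx=4.4,fy=4.4,interpolation=cv2.INTER_CUBIC)[:,:,::-1])
print(proj("side",[[.6475,.0643,.01],[.6426,-.0873,.01]]))
E
```

```text
time: 28.05
tool_pos: [0.4829, 0.04, 0.1161]
tool_rot: [0.004, 0.731, 0.683, 0.004]
contact_force: [1.6, -1.1, 1.2]
gripper_width: 0.401
57 [288.8 173.3] [0.4928 0.3757 0.01  ] bed-height [0.4837 0.3169 0.04  ]
51 [381.2 215.1] [0.7004 0.0825 0.01  ] bed-height [0.6821 0.0367 0.04  ]
61 [326.3 220.8] [0.5464 0.0814 0.01  ] bed-height [0.5349 0.0357 0.04  ]
78 [399.4 261.7] [ 0.6749 -0.1239  0.01  ] bed-height [ 0.6577 -0.1606  0.04  ]
[[364.59607084 220.4966958 ]
 [381.21058175 254.04877912]]
```

View pics/s7.png

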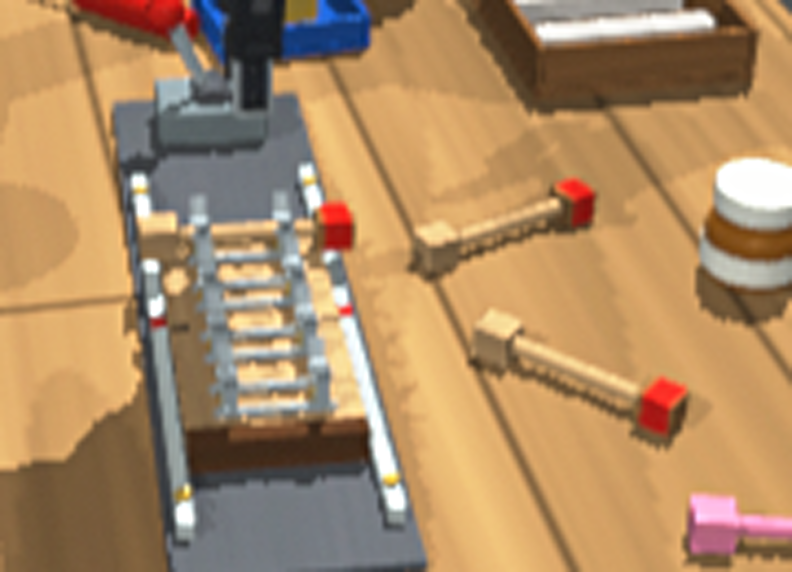

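Shank A sits level in clip 4 with its butt at crop (335,226). B and C are where they were. Next is shank B.

Run:
```python
from h import *
f0=cv2.imread("pics/side0.png")[:,:,::-1].copy()
for a,c,r in blobs(f0,(0,170,110),(6,255,255),(330,170,420,280),15):print("start",a,c.round(1))
delta((.647,.0643,.03),np.radians(109))
```

```text
start 20 [356.2 185.2]
start 51 [381.2 215.1]
start 80 [399.3 261.6]
shift [ 3.54 16.27  8.48] turn z -22.9 pos [0.4816 0.0401 0.1134] t 28.1
```

```bash
python3 -m pendant '{"linear":[[0.4,2.2,0],[0.9,4.4,0],[1.4,6.6,0],[1.9,8.8,0],[2.4,11,0],[2.9,13.2,1],[3.4,15.4,3],[3.5,16.3,5],[3.5,16.3,7],[3.5,16.3,8.5]],"rotation":[[0,0,-6],[0,0,-12],[0,0,-18],[0,0,-22.9],[0,0,-22.9],[0,0,-22.9],[0,0,-22.9],[0,0,-22.9],[0,0,-22.9],[0,0,-22.9]],"grip":[0.6,0.6,0.6,0.6,0.6,0.6,0.6,0.6,0.6,0.6]}'
python3 -m pendant '{"linear":[[0,0,0],[0,0,0],[0,0,0],[0,0,0],[0,0,0],[0,0,0],[0,0,0],[0,0,0],[0,0,0],[0,0,0]],"rotation":[[0,0,0],[0,0,0],[0,0,0],[0,0,0],[0,0,0],[0,0,0],[0,0,0],[0,0,0],[0,0,0],[0,0,0]],"grip":[0.6,0.6,0.6,0.6,0.6,0.6,0.6,0.6,0.6,0.6]}'
python3 - <<'E'
from h import *
delta((.6475,.0643,-.0105),np.radians(109))
E
```

```text
time: 28.93
tool_pos: [0.6422, 0.0641, 0.0203]
tool_rot: [-0.002, 0.581, 0.814, -0.001]
contact_force: [-0.6, 0.1, 0.3]
gripper_width: 0.4
time: 29.77
tool_pos: [0.6435, 0.0641, 0.0236]
tool_rot: [0.0, 0.581, 0.814, -0.0]
contact_force: [0.1, 0.6, 0.6]
gripper_width: 0.4
shift [-0.11  0.39  3.41] turn z -0.0 pos [0.6435 0.0641 0.0236] t 29.77
```

```bash
python3 -m pendant '{"linear":[[-0.1,0.4,0.5],[-0.1,0.4,1],[-0.1,0.4,1.7],[-0.1,0.4,2.4],[-0.1,0.4,3],[-0.1,0.4,3.4],[-0.1,0.4,3.4],[-0.1,0.4,3.4],[-0.1,0.4,3.4],[-0.1,0.4,3.4]],"rotation":[[0,0,0],[0,0,0],[0,0,0],[0,0,0],[0,0,0],[0,0,0],[0,0,0],[0,0,0],[0,0,0],[0,0,0]],"grip":[0.6,0.6,0.6,0.6,0.6,0.6,0.6,0.6,0.8,1]}'
python3 -m pendant '{"linear":[[0,0,0],[0,0,0],[0,0,0],[0,0,0],[0,0,0],[0,0,0],[0,0,0],[0,0,0],[0,0,0],[0,0,0]],"rotation":[[0,0,0],[0,0,0],[0,0,0],[0,0,0],[0,0,0],[0,0,0],[0,0,0],[0,0,0],[0,0,0],[0,0,0]],"grip":[1,1,1,1,1,1,1,1,1,1]}'
python3 -m pendant '{"linear":[[0,0,-1],[0,0,-3],[0,0,-5],[0,0,-7],[0,0,-9],[0,0,-10],[0,0,-10.5],[0,0,-10.5],[0,0,-10.5],[0,0,-10.5]],"rotation":[[0,0,0],[0,0,0],[0,0,0],[0,0,6],[0,0,12],[0,0,18],[0,0,22.9],[0,0,22.9],[0,0,22.9],[0,0,22.9]],"grip":[1,1,1,1,1,1,1,1,1,1]}'
python3 - <<'E'
from h import *
ex=np.array([.9975,-.0706]);ey=np.array([.0706,.9975])
P=np.array([.479,.0404])-.048*ey;print(P);delta((P[0],P[1],.085),np.radians(86))
E
```

```text
time: 30.6
tool_pos: [0.648, 0.0645, -0.0099]
tool_rot: [0.0, 0.581, 0.814, 0.0]
contact_force: [-0.8, 0.5, -0.5]
gripper_width: 0.129
time: 31.43
tool_pos: [0.6482, 0.0645, -0.0098]
tool_rot: [0.0, 0.581, 0.814, 0.0]
contact_force: [-0.3, -0.2, 5.7]
gripper_width: 0.084
time: 32.27
tool_pos: [0.6466, 0.0645, 0.0933]
tool_rot: [-0.001, 0.73, 0.683, -0.001]
contact_force: [-0.3, -0.4, -1.1]
gripper_width: 0.085
[ 0.4756112 -0.00748  ]
shift [ -8.31 -16.59   0.87] turn z 0.2 pos [0.6466 0.0645 0.0933] t 32.27
```

```bash
python3 -m pendant '{"linear":[[-1.1,-2.2,0],[-2.2,-4.4,0],[-3.3,-6.6,0],[-4.4,-8.8,0],[-5.5,-11,0],[-6.6,-13.2,0],[-7.7,-15.4,0],[-8.3,-16.6,0.5],[-8.3,-16.6,0.8],[-8.3,-16.6,0.8]],"rotation":[[0,0,0],[0,0,0],[0,0,0],[0,0,0],[0,0,0],[0,0,0],[0,0,0],[0,0,0],[0,0,0],[0,0,0]],"grip":[1,1,1,1,1,1,1,1,1,1]}'
python3 -m pendant '{"linear":[[0,0,0],[0,0,0],[0,0,0.5],[0,0,1],[0,0,1.5],[0,0,2],[0,0,2.5],[0,0,3],[0,0,3],[0,0,3]],"rotation":[[0,0,0],[0,0,0],[0,0,0],[0,0,0],[0,0,0],[0,0,0],[0,0,0],[0,0,0],[0,0,0],[0,0,0]],"grip":[1,1,1,1,1,1,1,1,1,1]}'
python3 - <<'E'
from h import *
delta((.4756,-.0075,.031),np.radians(86))
E
```

```text
time: 33.1
tool_pos: [0.4751, -0.0069, 0.085]
tool_rot: [-0.001, 0.731, 0.683, -0.001]
contact_force: [0.5, 0.2, -0.6]
gripper_width: 0.084
time: 33.93
tool_pos: [0.4759, -0.007, 0.0559]
tool_rot: [-0.0, 0.731, 0.683, -0.0]
contact_force: [0.0, -0.7, -1.1]
gripper_width: 0.084
shift [-0.06 -0.03  2.49] turn z 0.1 pos [ 0.4759 -0.007   0.0559] t 33.93
```

```bash
python3 -m pendant '{"linear":[[0,0,0.5],[0,0,1],[0,0,1.5],[0,0,2],[0,0,2.5],[0,0,2.6],[0,0,2.7],[0,0,2.8],[0,0,2.8],[0,0,2.8]],"rotation":[[0,0,0],[0,0,0],[0,0,0],[0,0,0],[0,0,0],[0,0,0],[0,0,0],[0,0,0],[0,0,0],[0,0,0]],"grip":[1,1,1,1,1,1,1,1,1,1]}'
```

```text
time: 34.77
tool_pos: [0.4764, -0.007, 0.0288]
tool_rot: [0.0, 0.731, 0.683, 0.0]
contact_force: [-2.3, 0.3, 2.1]
gripper_width: 0.085
```

Well aligned, with Fy near zero. Now to push it home.

```bash
python3 -m pendant '{"linear":[[0,0,0.1],[0,0,0.2],[0,0,0.3],[0,0,0.4],[0,0,0.5],[0,0,0.6],[0,0,0.7],[0,0,0.8],[0,0,0.9],[0,0,0.9]],"rotation":[[0,0,0],[0,0,0],[0,0,0],[0,0,0],[0,0,0],[0,0,0],[0,0,0],[0,0,0],[0,0,0],[0,0,0]],"grip":[1,1,1,1,1,1,1,1,1,1]}'
python3 -m pendant '{"linear":[[0,0,0.05],[0,0,0.1],[0,0,0.1],[0,0,0.1],[0,0,0.1],[0,0,0.1],[0,0,0.1],[0,0,0.1],[0,0,0.1],[0,0,0.1]],"rotation":[[0,0,0],[0,0,0],[0,0,0],[0,0,0],[0,0,0],[0,0,0],[0,0,0],[0,0,0],[0,0,0],[0,0,0]],"grip":[1,1,1,1,1,1,1,1,1,1]}'
```

```text
time: 35.6
tool_pos: [0.4776, -0.0072, 0.02]
tool_rot: [0.001, 0.731, 0.683, 0.001]
contact_force: [2.6, 0.5, 1.7]
gripper_width: 0.088
time: 36.43
tool_pos: [0.4776, -0.0072, 0.0199]
tool_rot: [0.001, 0.731, 0.683, 0.001]
contact_force: [0.4, 0.5, 8.5]
gripper_width: 0.082
```

```bash
python3 -m pendant '{"linear":[[0,0,-0.1],[0,0,-0.1],[0,0,-0.1],[0,0,-0.1],[0,0,-0.1],[0,0,-1],[0,0,-3],[0,0,-6],[0,0,-9],[0,0,-9]],"rotation":[[0,0,0],[0,0,0],[0,0,0],[0,0,0],[0,0,0],[0,0,0],[0,0,0],[0,0,0],[0,0,0],[0,0,0]],"grip":[0.6,0.6,0.6,0.6,0.6,0.6,0.6,0.6,0.6,0.6]}'
python3 - <<'E'
from h import *
f=manip.grab_frame("side")
for a,c,r in blobs(f,(0,170,110),(6,255,255),(300,170,420,280),15):print(a,c.round(1),"bed-height",cast("side",c,.04)[0].round(4))
delta((.6426,-.0873,.03),np.radians(42.1))
E
```

```text
time: 37.27
tool_pos: [0.4807, -0.0077, 0.116]
tool_rot: [0.005, 0.731, 0.683, 0.004]
contact_force: [0.6, -0.1, 1.3]
gripper_width: 0.399
130 [327.7 226.4] bed-height [0.5324 0.0095 0.04  ]
79 [399.3 261.6] bed-height [ 0.6578 -0.1603  0.04  ]
shift [-6.84 16.75  8.48] turn z 44.0 pos [ 0.4794 -0.0075  0.1133] t 37.32
```

```bash
python3 -m pendant '{"linear":[[-0.8,2.1,0],[-1.6,4.2,0],[-2.5,6.3,0],[-3.4,8.4,0],[-4.3,10.5,0],[-5.2,12.6,1],[-6,14.7,2],[-6.8,16.8,4],[-6.8,16.8,6],[-6.8,16.8,7]],"rotation":[[0,0,6],[0,0,12],[0,0,18],[0,0,24],[0,0,30],[0,0,36],[0,0,41],[0,0,44],[0,0,44],[0,0,44]],"grip":[0.6,0.6,0.6,0.6,0.6,0.6,0.6,0.6,0.6,0.6]}'
python3 -m pendant '{"linear":[[0,0,0],[0,0,0],[0,0,0],[0,0,0],[0,0,0],[0,0,0],[0,0,0],[0,0,0],[0,0,0],[0,0,0]],"rotation":[[0,0,0],[0,0,0],[0,0,0],[0,0,0],[0,0,0],[0,0,0],[0,0,0],[0,0,0],[0,0,0],[0,0,0]],"grip":[0.6,0.6,0.6,0.6,0.6,0.6,0.6,0.6,0.6,0.6]}'
python3 - <<'E'
from h import *
delta((.6426,-.0873,-.0102),np.radians(42.1))
f=manip.grab_frame("side");cv2.imwrite("pics/s8.png",cv2.resize(f[180:300,270:430],None,fx=4.5,fy=4.5,interpolation=cv2.INTER_CUBIC)[:,:,::-1])
E
```

```text
time: 38.15
tool_pos: [0.6377, -0.0863, 0.0345]
tool_rot: [-0.002, 0.933, 0.359, -0.002]
contact_force: [-0.7, 0.4, -0.8]
gripper_width: 0.402
time: 38.98
tool_pos: [0.6393, -0.0863, 0.0386]
tool_rot: [-0.0, 0.933, 0.359, 0.0]
contact_force: [-0.1, -0.3, 0.3]
gripper_width: 0.402
shift [0.18 0.3  4.88] turn z -0.0 pos [ 0.6393 -0.0863  0.0386] t 38.98
```

View pics/s8.png

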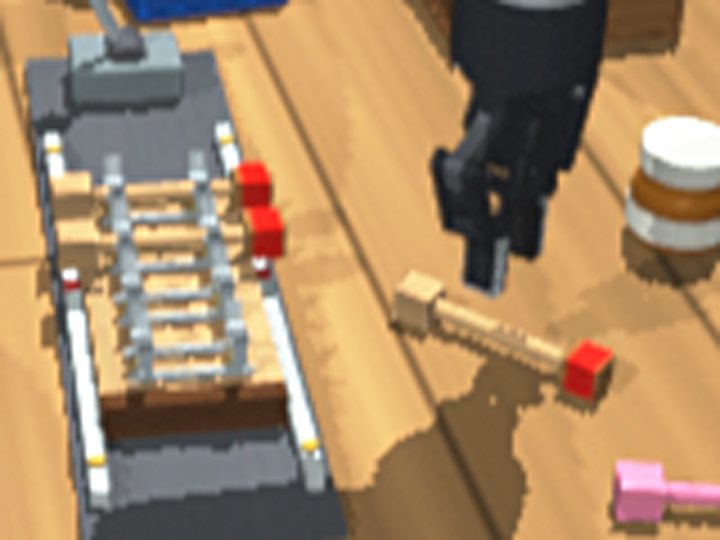

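Shanks A and B are home in adjacent clips, and C is below the gripper, unmoved (butt at crop 587,370). I'll grasp C.

```bash
python3 -m pendant '{"linear":[[0.2,0.3,0.7],[0.2,0.3,1.4],[0.2,0.3,2.1],[0.2,0.3,2.8],[0.2,0.3,3.5],[0.2,0.3,4.2],[0.2,0.3,4.6],[0.2,0.3,4.85],[0.2,0.3,4.85],[0.2,0.3,4.85]],"rotation":[[0,0,0],[0,0,0],[0,0,0],[0,0,0],[0,0,0],[0,0,0],[0,0,0],[0,0,0],[0,0,0],[0,0,0]],"grip":[0.6,0.6,0.6,0.6,0.6,0.6,0.6,0.6,0.6,0.6]}'
python3 -m pendant '{"linear":[[0,0,0],[0,0,0],[0,0,0],[0,0,0],[0,0,0],[0,0,0],[0,0,0],[0,0,0],[0,0,0],[0,0,0]],"rotation":[[0,0,0],[0,0,0],[0,0,0],[0,0,0],[0,0,0],[0,0,0],[0,0,0],[0,0,0],[0,0,0],[0,0,0]],"grip":[0.7,0.8,0.9,1,1,1,1,1,1,1]}'
python3 -m pendant '{"linear":[[0,0,-1],[0,0,-3],[0,0,-5],[0,0,-7],[0,0,-9],[0,0,-10],[0,0,-10.5],[0,0,-10.5],[0,0,-10.5],[0,0,-10.5]],"rotation":[[0,0,0],[0,0,0],[0,0,-5],[0,0,-10],[0,0,-16],[0,0,-22],[0,0,-28],[0,0,-34],[0,0,-40],[0,0,-43.9]],"grip":[1,1,1,1,1,1,1,1,1,1]}'
python3 - <<'E'
from h import *
ey=np.array([.0706,.9975])
P=np.array([.477,-.0073])-.096*ey;print(P);delta((P[0],P[1],.085),np.radians(86))
E
```

```text
time: 39.87
tool_pos: [0.6429, -0.0872, -0.0099]
tool_rot: [0.0, 0.933, 0.359, 0.0]
contact_force: [0.8, -0.5, 0.1]
gripper_width: 0.401
time: 40.7
tool_pos: [0.6433, -0.0873, -0.0092]
tool_rot: [0.0, 0.933, 0.359, 0.0]
contact_force: [-0.8, 0.8, 5.4]
gripper_width: 0.086
time: 41.53
tool_pos: [0.6423, -0.0871, 0.0949]
tool_rot: [-0.0, 0.73, 0.684, -0.0]
contact_force: [0.8, -0.1, -0.5]
gripper_width: 0.084
[ 0.4702224 -0.10306  ]
shift [ -2.72 -17.07   1.  ] turn z 0.3 pos [ 0.6423 -0.0871  0.0949] t 41.53
```

```bash
python3 -m pendant '{"linear":[[-0.4,-2.3,0],[-0.8,-4.6,0],[-1.2,-6.9,0],[-1.6,-9.2,0],[-2,-11.5,0],[-2.4,-13.8,0],[-2.7,-16.1,0],[-2.7,-17.1,0.5],[-2.7,-17.1,1],[-2.7,-17.1,1]],"rotation":[[0,0,0.3],[0,0,0.3],[0,0,0.3],[0,0,0.3],[0,0,0.3],[0,0,0.3],[0,0,0.3],[0,0,0.3],[0,0,0.3],[0,0,0.3]],"grip":[1,1,1,1,1,1,1,1,1,1]}'
python3 -m pendant '{"linear":[[0,0,0],[0,0,0],[0,0,0.5],[0,0,1],[0,0,1.5],[0,0,2],[0,0,2.5],[0,0,3],[0,0,3],[0,0,3]],"rotation":[[0,0,0],[0,0,0],[0,0,0],[0,0,0],[0,0,0],[0,0,0],[0,0,0],[0,0,0],[0,0,0],[0,0,0]],"grip":[1,1,1,1,1,1,1,1,1,1]}'
python3 - <<'E'
from h import *
delta((.4705,-.103,.031),np.radians(86))
E
```

```text
time: 42.37
tool_pos: [0.4693, -0.1019, 0.0837]
tool_rot: [-0.001, 0.733, 0.68, -0.0]
contact_force: [-0.0, 0.7, -0.7]
gripper_width: 0.086
time: 43.2
tool_pos: [0.47, -0.1021, 0.0544]
tool_rot: [-0.0, 0.733, 0.68, -0.0]
contact_force: [0.1, 0.0, -0.1]
gripper_width: 0.088
shift [-0.09  0.06  2.34] turn z -0.3 pos [ 0.47   -0.1021  0.0544] t 43.2
```

```bash
python3 -m pendant '{"linear":[[-0.05,0,0.5],[-0.05,0,1],[-0.05,0,1.5],[-0.05,0,2],[-0.05,0,2.3],[-0.05,0,2.4],[-0.05,0,2.5],[-0.05,0,2.6],[-0.05,0,2.6],[-0.05,0,2.6]],"rotation":[[0,0,0],[0,0,0],[0,0,0],[0,0,0],[0,0,0],[0,0,0],[0,0,0],[0,0,0],[0,0,0],[0,0,0]],"grip":[1,1,1,1,1,1,1,1,1,1]}'
python3 -m pendant '{"linear":[[0,0,0.1],[0,0,0.2],[0,0,0.3],[0,0,0.3],[0,0,0.3],[0,0,0.3],[0,0,0.3],[0,0,0.3],[0,0,0.3],[0,0,0.3]],"rotation":[[0,0,0],[0,0,0],[0,0,0],[0,0,0],[0,0,0],[0,0,0],[0,0,0],[0,0,0],[0,0,0],[0,0,0]],"grip":[1,1,1,1,1,1,1,1,1,1]}'
```

```text
time: 44.03
tool_pos: [0.4705, -0.1028, 0.0293]
tool_rot: [0.0, 0.733, 0.68, 0.0]
contact_force: [-0.4, -0.1, 0.6]
gripper_width: 0.086
time: 44.87
tool_pos: [0.4713, -0.1029, 0.0271]
tool_rot: [0.001, 0.733, 0.68, 0.001]
contact_force: [-0.6, 0.1, 5.1]
gripper_width: 0.09
```

```bash
python3 -m pendant '{"linear":[[0,0,0.1],[0,0,0.2],[0,0,0.3],[0,0,0.4],[0,0,0.5],[0,0,0.6],[0,0,0.7],[0,0,0.7],[0,0,0.7],[0,0,0.7]],"rotation":[[0,0,0],[0,0,0],[0,0,0],[0,0,0],[0,0,0],[0,0,0],[0,0,0],[0,0,0],[0,0,0],[0,0,0]],"grip":[1,1,1,1,1,1,1,1,1,1]}'
python3 -m pendant '{"linear":[[0,0,0.05],[0,0,0.1],[0,0,0.1],[0,0,0.1],[0,0,0.1],[0,0,0.1],[0,0,0.1],[0,0,0.1],[0,0,0.1],[0,0,0.1]],"rotation":[[0,0,0],[0,0,0],[0,0,0],[0,0,0],[0,0,0],[0,0,0],[0,0,0],[0,0,0],[0,0,0],[0,0,0]],"grip":[1,1,1,1,1,1,1,1,1,1]}'
```

```text
time: 45.7
tool_pos: [0.4712, -0.1029, 0.0204]
tool_rot: [0.001, 0.733, 0.68, 0.0]
contact_force: [-1.9, 1.0, 9.9]
gripper_width: 0.087
time: 46.53
tool_pos: [0.4713, -0.1029, 0.0203]
tool_rot: [0.0, 0.733, 0.68, 0.0]
contact_force: [-4.7, 2.5, 15.7]
gripper_width: 0.089
```

Shank C is seated, with force rising to 15.7 N at constant z. I'll release, rise and move to the right end for tapping with the fingers closed.

```bash
python3 -m pendant '{"linear":[[0,0,-0.1],[0,0,-0.1],[0,0,-0.1],[0,0,-0.1],[0,0,-0.1],[0,0,-1],[0,0,-3],[0,0,-6],[0,0,-8],[0,0,-8]],"rotation":[[0,0,0],[0,0,0],[0,0,0],[0,0,0],[0,0,0],[0,0,0],[0,0,0],[0,0,0],[0,0,0],[0,0,0]],"grip":[0.6,0.6,0.6,0.6,0.6,0.6,0.6,0.6,0.6,0.6]}'
python3 -m pendant '{"linear":[[-2,0,0],[-4,0,0],[-6,0,0],[-7.5,0,0],[-7.5,0,0],[-7.5,0,0],[-7.5,0,0],[-7.5,0,0],[-7.5,0,0],[-7.5,0,0]],"rotation":[[0,0,0],[0,0,0],[0,0,0],[0,0,0],[0,0,0],[0,0,0],[0,0,0],[0,0,0],[0,0,0],[0,0,0]],"grip":[0.6,0.8,1,1,1,1,1,1,1,1]}'
python3 - <<'E'
from h import *
delta((.464,-.177,.005),np.radians(86))
f=manip.grab_frame("side");cv2.imwrite("pics/s9.png",cv2.resize(f[180:310,260:400],None,fx=4.5,fy=4.5,interpolation=cv2.INTER_CUBIC)[:,:,::-1])
E
```

```text
time: 47.37
tool_pos: [0.4737, -0.104, 0.1039]
tool_rot: [0.004, 0.733, 0.68, 0.002]
contact_force: [0.1, -0.5, 0.8]
gripper_width: 0.397
time: 48.2
tool_pos: [0.4647, -0.1768, 0.0979]
tool_rot: [-0.0, 0.733, 0.68, 0.0]
contact_force: [0.1, -0.3, -0.6]
gripper_width: 0.001
shift [-0.02 -0.07  9.29] turn z -0.2 pos [ 0.4647 -0.1768  0.0979] t 48.2
```

View pics/s9.png

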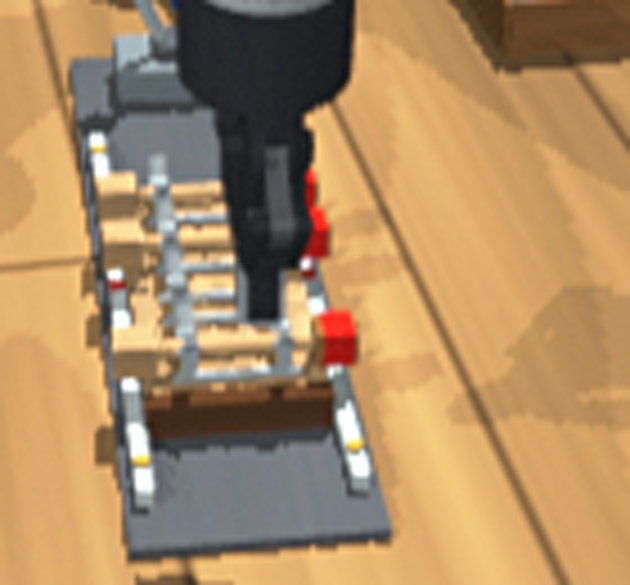

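Three shanks are in three clips, butts away (crop red at (308,190), (316,235), (337,340)), and the space at the right end is clear. I'll lower and push.

```bash
python3 -m pendant '{"linear":[[0,0,1.5],[0,0,3],[0,0,4.5],[0,0,6],[0,0,7.5],[0,0,8.5],[0,0,9.2],[0,0,9.2],[0,0,9.2],[0,0,9.2]],"rotation":[[0,0,0],[0,0,0],[0,0,0],[0,0,0],[0,0,0],[0,0,0],[0,0,0],[0,0,0],[0,0,0],[0,0,0]],"grip":[1,1,1,1,1,1,1,1,1,1]}'
python3 -m pendant '{"linear":[[0.3,0,0],[0.6,0,0],[0.9,0,0],[1.2,0,0],[1.5,0,0],[1.8,0,0],[2.1,0,0],[2.4,0,0],[2.5,0,0],[2.5,0,0]],"rotation":[[0,0,0],[0,0,0],[0,0,0],[0,0,0],[0,0,0],[0,0,0],[0,0,0],[0,0,0],[0,0,0],[0,0,0]],"grip":[1,1,1,1,1,1,1,1,1,1]}'
```

```text
time: 49.08
tool_pos: [0.4654, -0.1778, 0.0069]
tool_rot: [0.001, 0.733, 0.68, 0.0]
contact_force: [-0.3, -0.2, 1.2]
gripper_width: 0.003
time: 49.92
tool_pos: [0.4665, -0.1523, 0.006]
tool_rot: [-0.0, 0.733, 0.68, -0.0]
contact_force: [-0.3, -0.2, 0.4]
gripper_width: -0.001
```

```bash
python3 -m pendant '{"linear":[[0.15,0,0],[0.3,0,0],[0.45,0,0],[0.6,0,0],[0.75,0,0],[0.9,0,0],[1.0,0,0],[1.1,0,0],[1.2,0,0],[1.3,0,0]],"rotation":[[0,0,0],[0,0,0],[0,0,0],[0,0,0],[0,0,0],[0,0,0],[0,0,0],[0,0,0],[0,0,0],[0,0,0]],"grip":[1,1,1,1,1,1,1,1,1,1]}'
```

```text
time: 50.75
tool_pos: [0.4675, -0.1412, 0.0061]
tool_rot: [0.001, 0.733, 0.68, -0.001]
contact_force: [-0.3, -7.7, -2.7]
gripper_width: -0.0
```

Run:
```python
from h import *
f=manip.grab_frame("top");cv2.imwrite("pics/c3.png",cv2.resize(f[190:255,280:420],None,fx=5.5,fy=5.5,interpolation=cv2.INTER_CUBIC)[:,:,::-1])
```

```text
(no output)
```

View pics/c3.png

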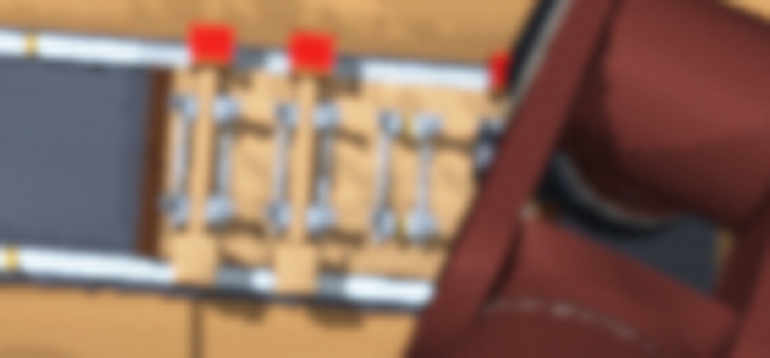

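The pointers and marks are partly hidden by the shank blocks and the arm, so I'll measure from the clip jaws as I did at the start.

```bash
cat >> h.py <<'E'
ex=np.array([.9975,-.0706]);ey=np.array([.0706,.9975]);O=np.array([.4755,-.0123])
def bed(P): d=np.asarray(P)[:2]-O;return np.round([d@ex,d@ey],4)
E
python3 - <<'E'
from h import *
for k,(a,b) in {72:((206,106),(197,212)),24:((307.5,112),(300.5,217)),-24:((410,125),(402,225))}.items():
    print(k,[(bed(cast("top",np.array(q)/5.5+[280,190],.05)[0])[1]-k/1000).round(4) for q in(a,b)])
s=manip.state();print("tool bed",bed(s["tool_pos"]),s["contact_force"])
E
```

```text
72 [np.float64(-0.0196), np.float64(-0.0192)]
24 [np.float64(-0.0195), np.float64(-0.0196)]
-24 [np.float64(-0.02), np.float64(-0.0192)]
tool bed [ 0.0012 -0.1289] [-0.05186937 -5.98890121 -0.86484656]
```

```bash
python3 -m pendant '{"linear":[[0.2,0,0],[0.4,0,0],[0.6,0,0],[0.8,0,0],[1.0,0,0],[1.2,0,0],[1.4,0,0],[1.6,0,0],[1.75,0,0],[1.75,0,0]],"rotation":[[0,0,0],[0,0,0],[0,0,0],[0,0,0],[0,0,0],[0,0,0],[0,0,0],[0,0,0],[0,0,0],[0,0,0]],"grip":[1,1,1,1,1,1,1,1,1,1]}'
python3 - <<'E'
from h import *
s=manip.state();print("tool bed",bed(s["tool_pos"]))
f=manip.grab_frame("top");cv2.imwrite("pics/c4.png",cv2.resize(f[190:255,280:420],None,fx=5.5,fy=5.5,interpolation=cv2.INTER_CUBIC)[:,:,::-1])
g=cv2.imread("pics/c3.png")[:,:,::-1];h=cv2.imread("pics/c4.png")[:,:,::-1]
# shift of the two left butts between pictures
for im in(g,h):
    print([ (a,c.round(1)) for a,c,r in blobs(im.copy(),(0,170,110),(6,255,255),(80,0,420,110),300)])
# template shift of the clip area
t=g[85:245,165:450].astype(np.uint8);r=cv2.matchTemplate(h,np.ascontiguousarray(t),cv2.TM_CCOEFF_NORMED);_,v,_,l=cv2.minMaxLoc(r)
print(v,"px shift",(l[0]-165)/5.5,(l[1]-85)/5.5)
a=cast("top",[336,220],.05)[0];b=cast("top",[336+(l[0]-165)/5.5,220+(l[1]-85)/5.5],.05)[0];print(bed(b)-bed(a))
E
```

```text
time: 51.63
tool_pos: [0.469, -0.1236, 0.0062]
tool_rot: [0.001, 0.733, 0.68, -0.001]
contact_force: [0.2, -6.0, -1.2]
gripper_width: -0.0
tool bed [ 0.0014 -0.1114]
[(np.int32(1367), array([211.7,  41.9])), (np.int32(1376), array([311.7,  50.5]))]
[(np.int32(1392), array([174.5,  39.6])), (np.int32(1338), array([274.6,  48.3]))]
0.9639091491699219 px shift -6.7272727272727275 -0.5454545454545454
[1.00e-04 1.74e-02]
```

```bash
python3 -m pendant '{"linear":[[0.05,0,0],[0.1,0,0],[0.15,0,0],[0.2,0,0],[0.2,0,0],[0.2,0,0],[0,0,0],[-1,0,0],[-2.5,0,0],[-3,0,0]],"rotation":[[0,0,0],[0,0,0],[0,0,0],[0,0,0],[0,0,0],[0,0,0],[0,0,0],[0,0,0],[0,0,0],[0,0,0]],"grip":[1,1,1,1,1,1,1,1,1,1]}'
python3 -m pendant '{"linear":[[-0.5,0,-1],[-0.5,0,-3],[-0.5,0,-6],[-0.5,0,-9],[-0.5,0,-12],[-0.5,0,-14],[-0.5,0,-14],[-0.5,0,-14],[-0.5,0,-14],[-0.5,0,-14]],"rotation":[[0,0,0],[0,0,0],[0,0,0],[0,0,0],[0,0,0],[0,0,0],[0,0,0],[0,0,0],[0,0,0],[0,0,0]],"grip":[1,1,1,1,1,1,1,1,1,1]}'
python3 - <<'E'
from h import *
delta((.30,-.23,.15))
f=manip.grab_frame("top");cv2.imwrite("pics/c5.png",cv2.resize(f[190:255,280:420],None,fx=5.5,fy=5.5,interpolation=cv2.INTER_CUBIC)[:,:,::-1])
h=cv2.imread("pics/c4.png");g=cv2.imread("pics/c5.png")
r=cv2.matchTemplate(g,np.ascontiguousarray(h[85:245,128:380]),cv2.TM_CCOEFF_NORMED);_,v,_,l=cv2.minMaxLoc(r)
print(v,(l[0]-128)/5.5,(l[1]-85)/5.5)
f=manip.grab_frame("side");cv2.imwrite("pics/s10.png",cv2.resize(f[195:285,265:365],None,fx=7,fy=6.6,interpolation=cv2.INTER_CUBIC)[:,:,::-1])
E
```

```text
time: 52.52
tool_pos: [0.4667, -0.1534, 0.0062]
tool_rot: [0.0, 0.733, 0.68, 0.0]
contact_force: [1.1, -0.4, -0.0]
gripper_width: -0.002
time: 53.35
tool_pos: [0.4651, -0.1564, 0.1443]
tool_rot: [-0.002, 0.733, 0.68, -0.0]
contact_force: [0.6, -0.2, -1.2]
gripper_width: -0.004
shift [ -8.57 -15.92  -0.54] turn z None pos [ 0.4651 -0.1564  0.1443] t 53.35
0.9598142504692078 -0.5454545454545454 0.0
```

View pics/s10.png

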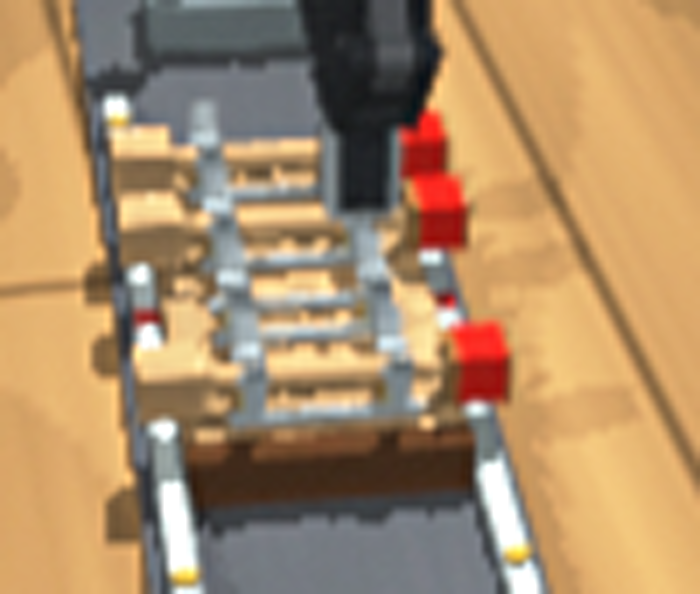

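The pointers look level with the red marks: the jaws put the carriage at about −0.5 mm, against a ±4 mm allowance. I've used 15 views. Next I'll go to the near side of the clamp lever.

```bash
python3 -m pendant '{"linear":[[3,-0.9,0],[6.5,-1.8,0],[10,-2.7,0],[13.5,-3.6,0],[17,-4.5,0],[20.5,-5.5,0],[24,-6.5,0],[27.5,-7.5,0],[31,-8.5,0],[31,-8.5,0]],"rotation":[[0,0,0],[0,0,0],[0,0,0],[0,0,0],[0,0,0],[0,0,0],[0,0,0],[0,0,0],[0,0,0],[0,0,0]],"grip":[1,1,1,1,1,1,1,1,1,1]}'
python3 -m pendant '{"linear":[[2,-0.5,0],[4,-0.9,0],[6,-0.9,0],[6.5,-0.9,0],[6.5,-0.9,0],[6.5,-0.9,0],[6.5,-0.9,0],[6.5,-0.9,0],[6.5,-0.9,0],[6.5,-0.9,0]],"rotation":[[0,0,0],[0,0,0],[0,0,0],[0,0,0],[0,0,0],[0,0,0],[0,0,0],[0,0,0],[0,0,0],[0,0,0]],"grip":[1,1,1,1,1,1,1,1,1,1]}'
python3 - <<'E'
from h import *
print(bed(manip.state()["tool_pos"]))
delta((.3973,.2288,.06),np.radians(86))
f=manip.grab_frame("top")
cv2.imwrite("pics/c6.png",cv2.resize(f[130:255,225:425],None,fx=4,fy=4,interpolation=cv2.INTER_CUBIC)[:,:,::-1])
E
```

```text
time: 54.28
tool_pos: [0.4025, 0.1631, 0.145]
tool_rot: [-0.002, 0.731, 0.683, -0.0]
contact_force: [-0.5, -0.7, -0.0]
gripper_width: 0.001
time: 55.12
tool_pos: [0.4007, 0.2234, 0.146]
tool_rot: [0.0, 0.733, 0.68, 0.0]
contact_force: [0.2, 0.4, 0.1]
gripper_width: -0.005
[-0.0912  0.2298]
shift [ 0.51 -0.39  8.6 ] turn z -0.4 pos [0.4007 0.2234 0.146 ] t 55.12
```

View pics/c6.png

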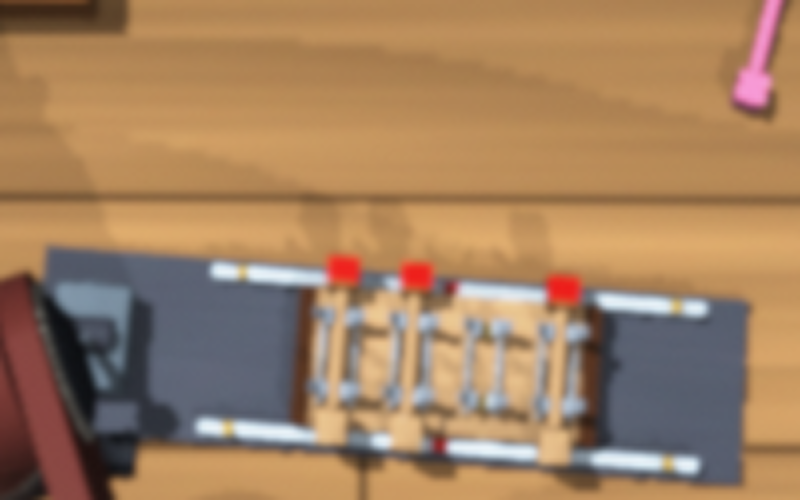

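The final view shows three shanks clipped with butts away and the bench otherwise clear. The red marks at (451,288) and (440,445) sit opposite the middle of the carriage. I'll check that from the jaws and ends.

Run:
```python
from h import *
for k,q in((72,(339,313)),(72,(332,389)),(-24,(486.5,326)),(-24,(481.5,402)),(-72,(562,331)),(-72,(557,406))):print(k,bed(C(q,.05))[1]-k/1000)
f=manip.grab_frame("top")
# dark pointer columns along the top edges of the carriage, bed x=+-0.043, z=.026
g=cv2.cvtColor(f,cv2.COLOR_RGB2GRAY)
for x in(.041,.044,-.041,-.044):
    ys=np.arange(-.013,.0131,.002);P=np.c_[O+x*ex+ys[:,None]*ey,np.full(len(ys),.026)]
    p=proj("top",P).astype(np.float32);print(x,cv2.remap(g,p[:,0],p[:,1],cv2.INTER_LINEAR).ravel())
```

```text
72 0.0005000000000000004
72 0.0012000000000000066
-24 0.0005999999999999998
-24 0.0005999999999999998
-72 -0.0003000000000000086
-72 9.999999999998899e-05
0.041 [195 194 189 189 189 186 174 153 137 128 122 118 115 111]
0.044 [201 200 196 194 191 184 166 139 119 109 109 108 107 103]
-0.041 [175 175 174 174 170 162 148 136 138 142 143 138 133 139]
-0.044 [160 158 155 154 150 141 126 110 105 106 106 107 113 129]
```

The carriage is within about 1 mm of the mark. Now to throw the lever.

```bash
python3 -m pendant '{"linear":[[0.5,-0.4,1],[0.5,-0.4,2.5],[0.5,-0.4,4],[0.5,-0.4,5.5],[0.5,-0.4,7],[0.5,-0.4,8],[0.5,-0.4,8.6],[0.5,-0.4,8.6],[0.5,-0.4,8.6],[0.5,-0.4,8.6]],"rotation":[[0,0,0],[0,0,0],[0,0,0],[0,0,0],[0,0,0],[0,0,0],[0,0,0],[0,0,0],[0,0,0],[0,0,0]],"grip":[1,1,1,1,1,1,1,1,1,1]}'
python3 -m pendant '{"linear":[[0,0.8,0],[0,1.6,0],[0,2.4,0],[0,3.2,0],[0,4,0],[0,4.8,0],[0,5.6,0],[0,6.4,0],[0,7.2,0],[0,7.2,0]],"rotation":[[0,0,0],[0,0,0],[0,0,0],[0,0,0],[0,0,0],[0,0,0],[0,0,0],[0,0,0],[0,0,0],[0,0,0]],"grip":[1,1,1,1,1,1,1,1,1,1]}'
python3 -c "
from h import *
print(bed(manip.state()['tool_pos']))"
```

```text
time: 56.05
tool_pos: [0.3977, 0.2296, 0.0609]
tool_rot: [0.0, 0.733, 0.68, 0.001]
contact_force: [0.3, -0.0, 0.1]
gripper_width: -0.0
time: 56.88
tool_pos: [0.4705, 0.2237, 0.0602]
tool_rot: [0.0, 0.733, 0.68, 0.001]
contact_force: [0.3, -0.9, -0.0]
gripper_width: 0.001
[-0.0216  0.235 ]
```

```bash
python3 -m pendant '{"linear":[[0,0.5,0],[0,1,0],[0,1.5,0],[0,1.8,0],[0,2.1,0],[0,2.3,0],[0,2.5,0],[0,2.5,0],[0,2.5,0],[0,2.5,0]],"rotation":[[0,0,0],[0,0,0],[0,0,0],[0,0,0],[0,0,0],[0,0,0],[0,0,0],[0,0,0],[0,0,0],[0,0,0]],"grip":[1,1,1,1,1,1,1,1,1,1]}'
python3 -m pendant '{"linear":[[0,0.1,0],[0,0.2,0],[0,0.3,0],[0,0.4,0],[0,0.5,0],[0,0.5,0],[0,0.5,0],[0,0.5,0],[0,0.5,0],[0,0.5,0]],"rotation":[[0,0,0],[0,0,0],[0,0,0],[0,0,0],[0,0,0],[0,0,0],[0,0,0],[0,0,0],[0,0,0],[0,0,0]],"grip":[1,1,1,1,1,1,1,1,1,1]}'
python3 - <<'E'
from h import *
print(bed(manip.state()["tool_pos"]))
f=manip.grab_frame("side")
for lo,hi in(((0,150,90),(8,255,255)),((172,150,90),(180,255,255))):
  for a,c,r in blobs(f,lo,hi,(270,150,345,200)):print(a,c.round(1))
for q in(0,.3,.5,.7,.8,.9,1.): 
    th=q-.5;P=np.r_[O+.07*np.sin(th)*ex+.235*ey,.028+.07*np.cos(th)];print(q,proj("side",P).round(1))
E
```

```text
time: 57.72
tool_pos: [0.4939, 0.222, 0.0602]
tool_rot: [0.0, 0.733, 0.68, 0.0]
contact_force: [-0.5, 0.3, 0.4]
gripper_width: -0.002
time: 58.55
tool_pos: [0.4988, 0.2216, 0.0601]
tool_rot: [0.0, 0.733, 0.68, 0.0]
contact_force: [-0.4, 0.1, -0.9]
gripper_width: -0.0
[0.0068 0.235 ]
200 [281.6 172.2]
47 [307.6 171.2]
6 [306.5 167.5]
0 [[285.  172.9]]
0.3 [[292.  170.2]]
0.5 [[297.  169.6]]
0.7 [[301.9 169.8]]
0.8 [[304.3 170.2]]
0.9 [[306.6 170.9]]
1.0 [[308.8 171.7]]
```

```bash
python3 -m pendant '{"linear":[[0,0.1,0],[0,0.2,0],[0,0.3,0],[0,0.3,0],[0,0.3,0],[0,0,0],[0,-2,0],[0,-4,-1],[0,-6,-4],[0,-6,-7]],"rotation":[[0,0,0],[0,0,0],[0,0,0],[0,0,0],[0,0,0],[0,0,0],[0,0,0],[0,0,0],[0,0,0],[0,0,0]],"grip":[1,1,1,1,1,1,1,1,1,1]}'
python3 -m pendant '{"linear":[[0,0,-2],[0,0,-2],[0,0,-2],[0,0,-2],[0,0,-2],[0,0,-2],[0,0,-2],[0,0,-2],[0,0,-2],[0,0,-2]],"rotation":[[0,0,0],[0,0,0],[0,0,0],[0,0,0],[0,0,0],[0,0,0],[0,0,0],[0,0,0],[0,0,0],[0,0,0]],"grip":[1,1,1,1,1,1,1,1,1,1]}'
python3 - <<'E'
from h import *
f=manip.grab_frame("side")
for a,c,r in blobs(f,(0,150,60),(8,255,255),(298,150,345,190)):print(a,c.round(1))
delta((.4885,-.3632,.12))
E
```

```text
time: 59.43
tool_pos: [0.4345, 0.2257, 0.1282]
tool_rot: [-0.001, 0.733, 0.681, -0.003]
contact_force: [0.3, -0.4, -0.1]
gripper_width: 0.001
time: 60.27
tool_pos: [0.4388, 0.226, 0.1497]
tool_rot: [-0.0, 0.733, 0.68, -0.0]
contact_force: [0.5, -0.9, -0.5]
gripper_width: 0.001
47 [308.9 171.1]
shift [-58.39   9.38   2.99] turn z None pos [0.4389 0.2261 0.1499] t 60.32
```

The ball reads (308.9,171.1), which matches lever 1.0. On to the button.

```bash
python3 -m pendant '{"linear":[[-3,0.5,0],[-6.2,1,0],[-9.4,1.5,0],[-12.6,2,0],[-15.8,2.5,0],[-19,3,0],[-22.2,3.5,0],[-25.5,4,0],[-29,4.5,0],[-29,4.5,0]],"rotation":[[0,0,0],[0,0,0],[0,0,0],[0,0,0],[0,0,0],[0,0,0],[0,0,0],[0,0,0],[0,0,0],[0,0,0]],"grip":[1,1,1,1,1,1,1,1,1,1]}'
python3 -m pendant '{"linear":[[-3,0.5,0],[-6.2,1,0],[-9.4,1.5,0],[-12.6,2,0],[-15.8,2.5,0],[-19,3,0],[-22.2,3.5,0],[-25.5,4.2,0],[-29,4.8,0],[-29,4.8,0]],"rotation":[[0,0,0],[0,0,0],[0,0,0],[0,0,0],[0,0,0],[0,0,0],[0,0,0],[0,0,0],[0,0,0],[0,0,0]],"grip":[1,1,1,1,1,1,1,1,1,1]}'
python3 - <<'E'
from h import *
print(cast("top",(471.5,215.9),.045))
delta((.4885,-.3622,.045))
E
```

```text
time: 61.15
tool_pos: [0.4623, -0.0713, 0.1505]
tool_rot: [0.001, 0.735, 0.678, -0.001]
contact_force: [0.4, -0.4, 0.7]
gripper_width: 0.001
time: 61.98
tool_pos: [0.4883, -0.3641, 0.15]
tool_rot: [0.001, 0.734, 0.679, -0.001]
contact_force: [-1.0, 0.4, 0.2]
gripper_width: -0.003
[[ 0.4877849  -0.36158138  0.045     ]]
shift [ 0.22 -0.   10.5 ] turn z None pos [ 0.4883 -0.3641  0.15  ] t 61.98
```

```bash
python3 -m pendant '{"linear":[[0.2,0,2],[0.2,0,4],[0.2,0,6],[0.2,0,8],[0.2,0,9.5],[0.2,0,10.5],[0.2,0,10.8],[0.2,0,10.8],[0.2,0,10.8],[0.2,0,10.8]],"rotation":[[0,0,0],[0,0,0],[0,0,0],[0,0,0],[0,0,0],[0,0,0],[0,0,0],[0,0,0],[0,0,0],[0,0,0]],"grip":[1,1,1,1,1,1,1,1,1,1]}'
python3 -m pendant '{"linear":[[0,0,0.1],[0,0,0.2],[0,0,0.3],[0,0,0.4],[0,0,0.5],[0,0,0.6],[0,0,0.6],[0,0,0.6],[0,0,0.6],[0,0,0.6]],"rotation":[[0,0,0],[0,0,0],[0,0,0],[0,0,0],[0,0,0],[0,0,0],[0,0,0],[0,0,0],[0,0,0],[0,0,0]],"grip":[1,1,1,1,1,1,1,1,1,1]}'
```

```text
time: 62.82
tool_pos: [0.4892, -0.3579, 0.0436]
tool_rot: [0.001, 0.733, 0.68, 0.0]
contact_force: [-0.5, -0.4, 0.2]
gripper_width: 0.002
time: 63.65
tool_pos: [0.4886, -0.3576, 0.0364]
tool_rot: [0.001, 0.733, 0.68, 0.0]
contact_force: [0.6, -0.8, 3.1]
gripper_width: 0.0
```

```bash
python3 -m pendant '{"linear":[[0,0,0.1],[0,0,0.2],[0,0,0.3],[0,0,0.4],[0,0,0.5],[0,0,0.5],[0,0,0.5],[0,0,0.5],[0,0,0.5],[0,0,0.5]],"rotation":[[0,0,0],[0,0,0],[0,0,0],[0,0,0],[0,0,0],[0,0,0],[0,0,0],[0,0,0],[0,0,0],[0,0,0]],"grip":[1,1,1,1,1,1,1,1,1,1]}'
python3 -m pendant '{"linear":[[0,0,0.1],[0,0,0.2],[0,0,0.2],[0,0,0.2],[0,0,0.2],[0,0,0.2],[0,0,0.2],[0,0,0.2],[0,0,0.2],[0,0,0.2]],"rotation":[[0,0,0],[0,0,0],[0,0,0],[0,0,0],[0,0,0],[0,0,0],[0,0,0],[0,0,0],[0,0,0],[0,0,0]],"grip":[1,1,1,1,1,1,1,1,1,1]}'
```

```text
time: 64.48
tool_pos: [0.4886, -0.3576, 0.0334]
tool_rot: [0.0, 0.733, 0.68, -0.0]
contact_force: [-4.5, 3.5, 15.7]
gripper_width: 0.004
time: 65.32
tool_pos: [0.4887, -0.3577, 0.0332]
tool_rot: [-0.0, 0.733, 0.68, -0.0]
contact_force: [-8.1, 7.9, 23.8]
gripper_width: 0.001
```

The button bottomed out at z 0.0332 with the force rising to 24 N. I'll release it, back off and check everything before handing in.

```bash
python3 -m pendant '{"linear":[[0,0,-0.5],[0,0,-1.5],[0,0,-3],[0,0,-5],[0,0,-8],[0,0,-11],[0,0,-12],[0,0,-12],[0,0,-12],[0,0,-12]],"rotation":[[0,0,0],[0,0,0],[0,0,0],[0,0,0],[0,0,0],[0,0,0],[0,0,0],[0,0,0],[0,0,0],[0,0,0]],"grip":[1,1,1,1,1,1,1,1,1,1]}'
python3 - <<'E'
from h import *
f=manip.grab_frame("side")
print("ball",[c.round(1) for a,c,r in blobs(f,(0,150,60),(8,255,255),(298,150,345,190))])
print("button",[(a,c.round(1)) for a,c,r in blobs(f,(50,120,40),(85,255,255),(325,320,380,360))],"start 238 (349.6,336.9)")
print("gauge",[(a,c.round(1)) for a,c,r in blobs(f,(20,120,90),(32,255,255),(280,150,345,195))])
t=manip.grab_frame("top");g=cv2.imread("pics/c6.png")[:,:,::-1]
c=cv2.resize(t[130:255,225:425],None,fx=4,fy=4,interpolation=cv2.INTER_CUBIC)
r=cv2.matchTemplate(c,np.ascontiguousarray(g[250:470,280:500]),cv2.TM_CCOEFF_NORMED);print("carriage",cv2.minMaxLoc(r)[1],cv2.minMaxLoc(r)[3],"want (280,250)")
print("butts",[x[1].round(1) for x in blobs(t,(0,150,90),(8,255,255),(300,130,400,210),15)])
f0=cv2.imread("pics/side0.png")[:,:,::-1].copy()
for n,roi in(("pink",(200,330,285,360)),("pink2",(400,280,470,305)),("pink3",(195,180,220,215))):
    print(n,[[b[1].round(1) for b in blobs(i,(150,60,90),(171,255,255),roi,30)] for i in(f0,f)])
print(manip.state()["contact_force"])
E
```

```text
time: 66.15
tool_pos: [0.4871, -0.3561, 0.1462]
tool_rot: [-0.002, 0.733, 0.68, -0.0]
contact_force: [-0.7, -0.1, -0.7]
gripper_width: -0.003
ball [array([330.6, 166.5]), array([308.9, 171.3])]
button [(np.int32(239), array([349.6, 337. ]))] start 238 (349.6,336.9)
gauge [(np.int32(22), array([293.6, 161.8])), (np.int32(17), array([304.5, 160.8])), (np.int32(61), array([316.7, 170. ]))]
carriage 0.9997789263725281 (280, 250) want (280,250)
butts [array([310.8, 196.9]), array([328.9, 198.3]), array([365.7, 201.6])]
pink [[array([242.7, 342.8])], [array([238.2, 343.5])]]
pink2 [[array([435.9, 290. ])], [array([438.9, 290.6])]]
pink3 [[array([206. , 198.8])], [array([205.9, 199.1])]]
[0.20988553 0.71930629 0.42474203]
```

```bash
python3 -c "
from plant import manip
print(manip.job_done(), manip.state()['time'])"
```

```text
the job is handed in; nothing more can be done
the job is handed in; nothing more can be done
```

The job is done and handed in, at about 66 s of the 210 s allowed. No verdict came back.

- **Gauge:** it went into the blue tray, seen there in a picture. At the end the lever ball partly hid it, so only part of it could be re-detected.
- **Shanks:** three were on the bench and there was no fourth. They are in clips 4, 3 and 1, butts pointing away. Each was pushed until the height stopped changing and the force rose, reading 5.6, 8.5 and 15.7 N.
- **Carriage:** I pushed it from the right end. The clip jaws put it within about 1 mm of the marks, with 4 mm allowed. The pointers were too shadowed and covered to confirm this directly. It had not moved at the last check.
- **Lever and button:** the lever's ball is where a fully thrown lever (1.0) puts it. The button went down about 6 mm to a hard stop, reached 24 N, and sprang back to its starting position.

**Checks that disagreed:**
- The real fingertips were about 30 mm higher than the reported tool position and tip length imply. The first two grasps at the gauge closed on air without touching it. After that I worked from contact and camera heights.
- Two of the pink look-alikes' colour spots shifted by 3 to 5 pixels in the last side picture. I put this down to the arm's shadow, as the gripper was never sent near them, but did not check further.
- I did not re-measure the other bystanders at the end.

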